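# Dead-weight reading on the torque transducer

## Robot

A 6-joint arm with a two-finger parallel gripper is mounted at the origin on the work surface. World frame = base frame: x ahead of the robot, y to its left, z up, the work surface at z = 0. Lengths are in m, angles in rad, forces in N, time in s.
With the tool pointing down it reaches from about 0.3 to 0.875 m from the base axis. Payload 6.4 kg.
Tool frame: the origin (TCP) lies midway between the tips of the shut fingers; the grasp point (between the pads) lies 19 mm behind it (ctrl.pinch_z is the distance from the TCP to the grasp point, in m); z points along the fingers, y is the line along which they close (so a half turn about z gives the same grasp; the last joint's range is limited). The gripper opens to 85 mm and grips with 20 to 120 N. Pads are 22 mm wide; open, the fingers measure 114 mm over their backs; the gripper's body (76 mm by 85 mm) begins 54 mm behind the grasp point. The pads swing forward as they close: fully open they stand 13 mm farther back than shut.
Start: joints at [-1.39, 0.181, 1.607, -0, 1.354, -0.206], TCP at [0.217, -0.533, 0.192] pointing down, gripper open.
Joint ranges: [-2.99, 2.99], [-0.89, 2.07], [0.3, 2.58], [-1.14, 4.28], [0, 2.63], [-3.12, 3.12]. Speed limits (rad/s): [2.57, 2.57, 3.01, 3.14, 3.14, 3.14].

## Interface

Orientations are given as a unit quaternion [w, x, y, z].
In Python, from bench import ctrl gives the robot as it stands.
- The arm moves only by the tool apply_moves, never from a script. Its argument "moves" is a list of rows, each an object with "jaw": the opening, from 0 (shut) to 1 (fully open); "offset": the shift along the tool's x, y, z in mm, a list of three; "rot": the turn, a rotation vector about the tool's x, y, z in degrees, a list of three. In form: [{"jaw": jaw, "offset": [dx, dy, dz], "rot": [ax, ay, az]}, ...]. A call has exactly 5 rows; each row shifts and turns the commanded pose from where the row before left it, along the tool's axes as they then stand; what a row does not reach is not made up. A row lasts 1/8 s, in which the tool goes at most 62.5 mm and 10.7 degrees, less where a joint would pass 70% of its speed; a pose out of reach is approached as far as the arm can. A call is refused whole if a number of a shift passes 62.5 or a number of a turn 10.7, either way. A call with a gripper value outside its range is refused whole. The fingers move at their own pace and stop on an object; the grip force is fixed at half the most. Time passes only in rows, so rows that do not move let the fingers close, or fill a call up. It gives the time, the measured TCP pose, the force, the opening and the grip force at its end, in the units of the state.
- ctrl.get_obs(): the state, without advancing time (a new reading comes with each control period).
- ctrl.camera(name): name is "scene" or "side" or "wrist"; returns (picture, depth): 400x640x3 uint8, red, green, blue; 400x640 float32, m along the optical axis (not along the pixel's ray), 0 where there is no reading.
- ctrl.camera_params(name): a dict with "K" (3x3 intrinsics, pixels), "dist" ([k1, k2, p1, p2, k3] as OpenCV has them; the pictures are not rectified), "cam_to_world" (4x4, takes a point from camera to world coordinates); the wrist camera has in their place "mount" (4x4, takes a point from camera to tool coordinates, whose origin is the TCP and whose axes are the flange's). Camera axes: x right, y down, z forward; pixel columns grow to the right and rows downward; lengths in m; the calibration is good to about 2 mm. A picture is of the moment at which its call begins: read the wrist's pose just before it. camera_params takes no time and is no camera call.
- ctrl.hand_in(): hands the job in; it is judged then, once.
Trained networks look in the newest picture that a camera, given by its name, has taken for a name from the list of things; names that differ only in an ending like _2 or _b are one class to them, and where a whole thing is asked for, a point or a joint stands for the part that bears it (a point fixed in the world has none). Each returns a list of dicts, best first, with "score" (0 to 1); they miss things now and then, are a little off and sometimes report something else, mostly with a low value. They report only what shows in the picture. A call takes as long as a camera call. They do not tell look-alikes from the thing itself.
- ctrl.outline_of(camera, target): "region" (400x640 bool, what is visible of it) and "position" ([column, row] in pixels, amid what is visible of it).
The state is a dict: "time_s": time; "q": joint angles; "dq": joint speeds; "joint_efforts": joint torques, N m; "eef_pos": TCP position; "eef_rot": TCP orientation; "wrist_force": force on the tool from outside, world axes, zero at the start; "torque": the same for the moment, N m; "opening": opening from 0.0 (shut) to 1.0 (fully open); "grasp_force": force on a finger pad.
Only numpy, scipy, OpenCV 4.12 (cv2) and the standard library are available. Lean on these libraries where they do the work, as an engineer would, in place of code of your own. Each camera call takes 0.05 s, during which the arm holds its last target. There are 200 camera calls.

## Task

Take a dead-weight reading on the torque transducer: give the black wing knob on the clear draught shield a quarter turn to release its lid, raise the lid fully upright so that it stays open, and hang every hook weight that stands on the bench by its hook on the load bar inside. Then shut the lid, turn the knob back to latched, and press the green button on the readout all the way down to store the reading. Leave the other tools on the bench where they are.

Things in the scene. Friction and masses are not known exactly. Their poses are not given: they have to be found in the camera images.
- rig: fixed rig: aluminium base plate with a clear draught shield (walls 5 mm, rims 165 mm up; inside x -87 to 75, y -135 to 135 mm, floor 12 mm up) and behind it a blue transducer on a block (x 140 to 230 mm, 154 mm high) whose lever arm enters by a slot in the rear wall. Origin on the bench under the load bar's middle; x from the shield's front wall (nearest the robot) to the rear, y left along the bar
- load_bar (a point): middle of the load bar's axis; axes as the rig's. Fixed level dark steel bar along y inside the shield, 12 mm thick, 250 mm long, 110 mm above the bench, with 20 mm brass end discs. A 24 mm collar (y -14 to 14 mm) joins the lever arm (14 mm wide, 22 mm high), which runs to +x. Hooks go on both sides of it, |y| 25 to 115 mm; weights 50 mm wide need about 55 mm spacing
- lid (a joint): angle of the shield's flat lid in rad: 0 shut on the rims, grows as its front edge rises, stop at 1.75 (leaning back past upright). Friction hinges hold it at any angle; about 5 N at the handle moves it. The lid is 176 mm from hinge to front edge, 284 mm wide, 6 mm thick; shut, its top is 171 mm above the bench
- lid_hinge (a point): point on the lid's hinge axis at the rear rim (rig x 80 mm, y 0, 168 mm above the bench); the axis runs along the rig's y. This frame turns with the lid; shut, its axes are the rig's
- lid_handle (a point): middle of the bar of the lid's black bow handle: round, 10 mm thick, 80 mm long, parallel to the hinge, its axis 34 mm above the lid's top face and 16 mm from the front edge; in the hinge frame at (-160, -60, 37) mm. It moves with the lid and can turn between the fingers
- latch (a joint): angle of the black wing knob of the quarter-turn cam latch in rad: 0 latched (a steel tongue under the lid lies below a keeper on the front wall and holds the lid shut), grows counter-clockwise seen from above to 1.57 released. The tongue clears the keeper from about 1.2. Friction (0.12 N m) holds it where it is left
- latch_grip (a point): gripping point on the knob's axis, 27 mm above the lid's top face, 140 mm in front of the hinge and 75 mm left of the lid's middle. The wing is 44 mm long, 12 mm thick and ends 11 mm above this point; a 40 mm round rose lies 21 mm below. This frame turns with the knob, x along the wing: along the rig's x when latched, along its y when released
- store (a joint): travel of the green store button in m: 0 up, 0.006 fully down (5 N); it springs back
- store_top (a point): centre of the green button's top face, 24 mm in diameter, 72 mm above the bench, on the grey readout unit (a box 120 x 150 mm, 50 mm high, fixed on the bench, with a tilted display farther from the robot); pressed straight down
- w1: 0.5 kg steel hook weight (absent if None): disc 50 mm wide, 30 mm high; on it a hook of 8 mm plate in the weight's x-z plane, mouth to +x; on the hook's crown a flat grip tab, 24 mm wide in x, 8 mm thick in y, 90 to 124 mm up (its top). Origin at the centre of the underside, z up. Hung by the crown it balances upright
- w1_crown (a point): apex of the underside of the crown of w1's hook, on its axis 84 mm up; rests on top of the bar when hung. The underside is a shallow inverted V; the hook's back (x -22 to -13 mm) rises from the disc, its lip (x 13 to 22 mm) comes down to 67 mm up, so the mouth between disc and lip is 37 mm high
- w2: hook weight like w1 (absent if None)
- w2_crown (a point): apex of the crown's underside of w2, 84 mm above the centre of its underside; rests on top of the bar when hung
- w3: hook weight like w1 (absent if None)
- w3_crown (a point): apex of the crown's underside of w3, 84 mm above the centre of its underside; rests on top of the bar when hung
- w4: hook weight like w1 (absent if None)
- w4_crown (a point): apex of the crown's underside of w4, 84 mm above the centre of its underside; rests on top of the bar when hung
- socket: bystander: chrome socket, 28 mm across, 42 mm tall, upright; origin under its centre
- adapter: bystander: dark square-drive adapter, 34 mm square, 42 mm tall; origin under its centre
- cleaner: bystander: white bottle with red cap, 56 mm across, 150 mm tall; origin under its centre
- driver: bystander: orange screwdriver lying on the bench; origin at its middle, underside
- marker: bystander: red marker pen 120 mm long lying on the bench; origin at its middle, underside
- caliper: bystander: digital caliper about 230 mm long lying on the bench; origin near its middle, underside
- wrench: bystander: steel torque wrench about 390 mm long lying on the bench; origin on its tube, underside
There are look-alikes about, which are no part of the job. What is shaped like the w1 but pink or purple is not meant.

How it is judged:
On the way, in this order (a step that is already met when the one before it is completed fails the run):
1. the latch knob is turned to released (value of joint latch above 1.2 rad), for 0.1 s.
2. the lid stands open (value of joint lid above 1.35 rad), for 0.2 s.
3. every weight hangs on the load bar, let go (x of w1_crown in the frame of load_bar between -0.012 and 0.012 m and y of w1_crown in the frame of load_bar between -0.122 and 0.122 m and z of w1_crown in the frame of load_bar between 0 and 0.014 m and angle between each of w1, w2, w3, w4's own z axis and vertical below 0.3 rad and x of w2_crown in the frame of load_bar between -0.012 and 0.012 m and y of w2_crown in the frame of load_bar between -0.122 and 0.122 m and z of w2_crown in the frame of load_bar between 0 and 0.014 m and x of w3_crown in the frame of load_bar between -0.012 and 0.012 m and y of w3_crown in the frame of load_bar between -0.122 and 0.122 m and z of w3_crown in the frame of load_bar between 0 and 0.014 m and x of w4_crown in the frame of load_bar between -0.012 and 0.012 m and y of w4_crown in the frame of load_bar between -0.122 and 0.122 m and z of w4_crown in the frame of load_bar between 0 and 0.014 m and contact force between the fingers and w1 below 0.1 N and contact force between the fingers and w2 below 0.1 N and contact force between the fingers and w3 below 0.1 N and contact force between the fingers and w4 below 0.1 N), for 0.3 s.
4. the lid is shut and latched again with the weights hanging (value of joint lid below 0.04 rad and value of joint latch below 0.3 rad and x of w1_crown in the frame of load_bar between -0.012 and 0.012 m and y of w1_crown in the frame of load_bar between -0.122 and 0.122 m and z of w1_crown in the frame of load_bar between 0 and 0.014 m and angle between each of w1, w2, w3, w4's own z axis and vertical below 0.3 rad and x of w2_crown in the frame of load_bar between -0.012 and 0.012 m and y of w2_crown in the frame of load_bar between -0.122 and 0.122 m and z of w2_crown in the frame of load_bar between 0 and 0.014 m and x of w3_crown in the frame of load_bar between -0.012 and 0.012 m and y of w3_crown in the frame of load_bar between -0.122 and 0.122 m and z of w3_crown in the frame of load_bar between 0 and 0.014 m and x of w4_crown in the frame of load_bar between -0.012 and 0.012 m and y of w4_crown in the frame of load_bar between -0.122 and 0.122 m and z of w4_crown in the frame of load_bar between 0 and 0.014 m), for 0.2 s.
5. the green button is pressed down with the shield shut (value of joint store above 0.0045 m and value of joint lid below 0.04 rad and value of joint latch below 0.3 rad).
At the end, for the whole second after the job is handed in: Every weight present hangs still and let go on the load bar between the end discs (crown within 12 mm of the axis sideways, 0 to 14 mm above it, within 0.3 rad of upright); lid below 0.04 rad, knob below 0.3 rad; the button has been pressed 4.5 mm or more and is up again (all of step 4 and linear speed of each of w1, w2, w3, w4 below 0.05 m/s and contact force between the fingers and w1 below 0.1 N and contact force between the fingers and w2 below 0.1 N and contact force between the fingers and w3 below 0.1 N and contact force between the fingers and w4 below 0.1 N and value of joint store below 0.003 m); the robot touches nothing.
It fails at once if a bystanding tool or bottle was displaced by more than 50 mm (distance of any of socket, adapter, cleaner, driver, marker, caliper, wrench from where it was at the start of the episode above 0.05 m).
Of w1, w2, w3, w4 only 2 to 4 are there at a start; the rules pass over those that are not, and their reading is None.
At some moment in a run one of w1, w2, w3, w4 may be knocked a few centimetres aside while the robot is not near it.
Once in a run the grip may slacken for a moment while it holds something.
It also fails if it takes over 210 s, if anything falls off the work surface, if the arm or the gripper's body presses on something with over 40 N, if the wrist force passes 120 N, or if a joint passes its speed limit or range.

## Working session

There is one attempt and no reset: what is moved stays moved. The work goes in short steps, Python scripts to look and compute and a tool call to move; the robot and the scene stay as the last step left them, time stands still between calls to the robot, and variables do not carry over. Pictures are saved under pics/ and viewed, at most 15 in all, crops included, and the job is handed in when it is done.

Besides the shell and the picture viewer there is one more tool, called after "Request:" as name([rows], argument=value, ...), one row to a line, values as JSON. apply_moves: Moves the arm, as the interface text tells. Its arguments: {"type":"object","properties":{"moves":{"type":"array"}},"required":["moves"]}

```bash
ls; mkdir -p pics; cat > h.py <<'E'
import numpy as np, cv2
from scipy.spatial.transform import Rotation as R
from bench import ctrl
def tool():
    o=ctrl.get_obs(); q=np.array(o["eef_rot"]); T=np.eye(4)
    T[:3,:3]=R.from_quat(q[[1,2,3,0]]).as_matrix(); T[:3,3]=o["eef_pos"]; return T
def c2w(name):
    p=ctrl.camera_params(name)
    return (tool()@np.array(p["mount"]) if "mount" in p else np.array(p["cam_to_world"])),p
def shot(name):
    C,p=c2w(name); im,d=ctrl.camera(name); return im,d,C,p
def pts(us,vs,d,C,p):
    uv=np.stack([us,vs],1).astype(np.float64).reshape(-1,1,2)
    n=cv2.undistortPoints(uv,np.array(p["K"]),np.array(p["dist"])).reshape(-1,2)
    z=d[np.asarray(vs,int),np.asarray(us,int)]
    P=np.c_[n*z[:,None],z]; P=P[z>0]
    return P@C[:3,:3].T+C[:3,3]
def ray_at_z(u,v,zw,C,p):
    n=cv2.undistortPoints(np.array([[[u,v]]],float),np.array(p["K"]),np.array(p["dist"])).ravel()
    r=C[:3,:3]@np.array([n[0],n[1],1]); return C[:3,3]+r*(zw-C[2,3])/r[2]
def proj(P,C,p):
    W=np.linalg.inv(C); X=np.atleast_2d(P)@W[:3,:3].T+W[:3,3]
    return cv2.projectPoints(X,np.zeros(3),np.zeros(3),np.array(p["K"]),np.array(p["dist"]))[0].reshape(-1,2)
def save(im,n): cv2.imwrite("pics/"+n,cv2.cvtColor(im,cv2.COLOR_RGB2BGR))
def st():
    o=ctrl.get_obs(); print("t",round(o["time_s"],2),"p",np.round(o["eef_pos"],4),"R",np.round(tool()[:3,:3],3).tolist(),"open",round(o["opening"],3),"gf",round(o["grasp_force"],1),"F",np.round(o["wrist_force"],1),"q",np.round(o["q"],2))
E
python3 - <<'E'
from h import *
a=shot("scene");save(a[0],"scene1.png");b=shot("side");save(b[0],"side1.png")
st()
print(a[2].round(3).tolist(),b[2].round(3).tolist())
print(ctrl.camera_params("wrist")["mount"])
E
```

```text
pics
t 0.1 p [ 0.2168 -0.532   0.1911] R [[0.926, 0.377, -0.0], [0.377, -0.926, 0.002], [0.0, -0.002, -1.0]] open 0.998 gf 0.0 F [0.1 0.1 0.3] q [-1.39  0.18  1.61 -0.    1.35 -0.21]
[[-0.767, 0.436, -0.471, 1.09], [0.642, 0.51, -0.573, 0.619], [-0.01, -0.742, -0.671, 0.916], [0.0, 0.0, 0.0, 1.0]] [[0.969, -0.174, 0.175, 0.311], [-0.247, -0.711, 0.659, -0.936], [0.01, -0.681, -0.732, 1.125], [0.0, 0.0, 0.0, 1.0]]
[[-9.36935404e-05 -9.60596580e-01 -2.77946400e-01  7.12800984e-02]
 [ 9.99999948e-01 -4.13502921e-06 -3.22801234e-04  4.06422908e-04]
 [ 3.08932445e-04 -2.77946415e-01  9.60596531e-01 -1.81965715e-01]
 [ 0.00000000e+00  0.00000000e+00  0.00000000e+00  1.00000000e+00]]
```

View pics/scene1.png

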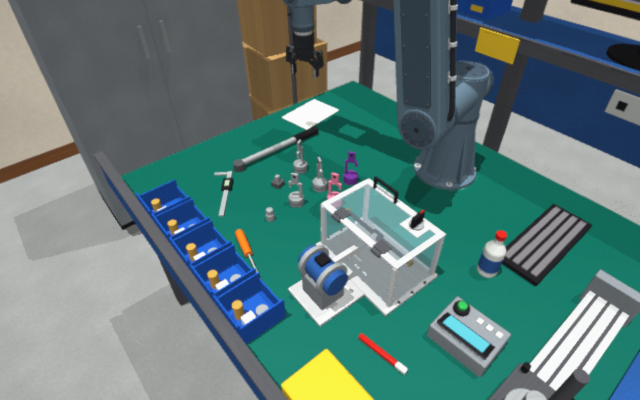

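View pics/side1.png

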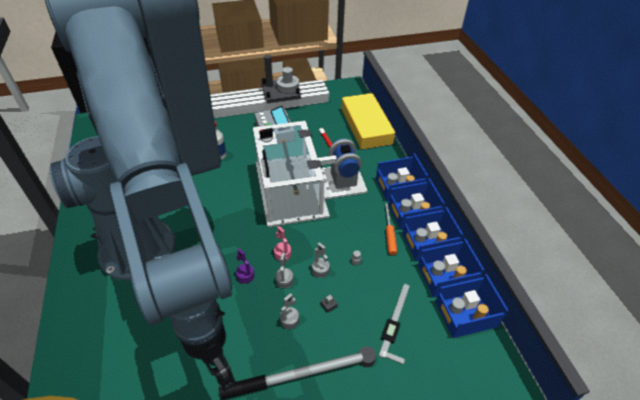

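Scene: grey weights at about (300,160), (320,178), (296,195); look-alikes pink (334,188) and purple (351,168); knob (417,218), handle (385,190), green button (462,307). Side shows the same three grey weights at (290,315), (285,270), (320,262). Measuring.

```bash
python3 - <<'E'
from h import *
for n in ["scene","side"]:
    im,d,C,p=shot(n)
    for t in ["w1","latch","lid_handle","store","rig","lid"]:
        for r in ctrl.outline_of(n,t)[:6]:
            if r["score"]<0.3: continue
            m=r["region"]; v,u=np.nonzero(m)
            P=pts(u,v,d,C,p); 
            if len(P)==0: continue
            print(n,t,round(r["score"],2),np.round(r["position"]),len(u),"med",np.median(P,0).round(3),"lo",np.percentile(P,3,0).round(3),"hi",np.percentile(P,97,0).round(3),im[m].mean(0).round())
    if n=="scene":
        save(cv2.resize(im[130:300,240:500],(780,510),interpolation=cv2.INTER_CUBIC),"sc_crop.png")
E
```

```text
scene w1 0.87 [350. 171.] 316 med [ 0.309 -0.172  0.031] lo [ 0.288 -0.192  0.003] hi [ 0.328 -0.151  0.121] [ 90.  53. 122.]
scene w1 0.79 [295. 194.] 348 med [ 0.519 -0.2    0.031] lo [ 0.466 -0.273 -0.   ] hi [ 0.542 -0.184  0.12 ] [122. 133. 131.]
scene w1 0.69 [368. 250.] 14360 med [0.577 0.169 0.137] lo [0.419 0.008 0.008] hi [0.733 0.278 0.175] [145. 162. 166.]
scene w1 0.63 [318. 184.] 278 med [ 0.414 -0.211  0.029] lo [ 0.387 -0.239  0.001] hi [ 0.433 -0.193  0.122] [124. 132. 131.]
scene w1 0.63 [331. 179.] 227 med [ 0.425 -0.133  0.075] lo [ 0.339 -0.231 -0.001] hi [ 0.441 -0.108  0.124] [169. 109. 128.]
scene latch 0.73 [414. 222.] 201 med [0.452 0.218 0.191] lo [0.428 0.199 0.174] hi [0.466 0.229 0.21 ] [85. 81. 82.]
scene latch 0.35 [318. 182.] 278 med [ 0.414 -0.21   0.029] lo [ 0.388 -0.238  0.002] hi [ 0.433 -0.193  0.119] [124. 132. 131.]
scene lid_handle 0.82 [382. 221.] 5577 med [0.495 0.147 0.17 ] lo [ 0.409 -0.001  0.166] hi [0.579 0.272 0.198] [153. 179. 179.]
scene store 0.51 [462. 307.] 85 med [0.482 0.409 0.071] lo [0.469 0.398 0.063] hi [0.49  0.419 0.075] 
[... 787 characters left out ...]
d [0.443 0.206 0.193] lo [0.423 0.194 0.174] hi [0.464 0.214 0.211] [66. 65. 66.]
side latch 0.3 [320. 259.] 382 med [ 0.516 -0.216  0.031] lo [ 0.497 -0.234  0.006] hi [ 0.537 -0.186  0.12 ] [106. 114. 113.]
side lid_handle 0.61 [286. 151.] 3490 med [0.49  0.115 0.171] lo [ 0.409 -0.004  0.166] hi [0.573 0.265 0.205] [143. 159. 161.]
side rig 0.63 [299. 173.] 7850 med [0.518 0.071 0.147] lo [ 0.407 -0.011  0.009] hi [0.71  0.253 0.179] [127. 139. 142.]
side rig 0.5 [326. 306.] 179 med [ 0.507 -0.33   0.02 ] lo [ 0.491 -0.344  0.005] hi [ 0.526 -0.313  0.044] [72. 78. 79.]
side lid 0.86 [287. 155.] 3492 med [0.491 0.117 0.171] lo [ 0.409 -0.004  0.166] hi [0.574 0.267 0.205] [143. 160. 161.]
```

View pics/sc_crop.png

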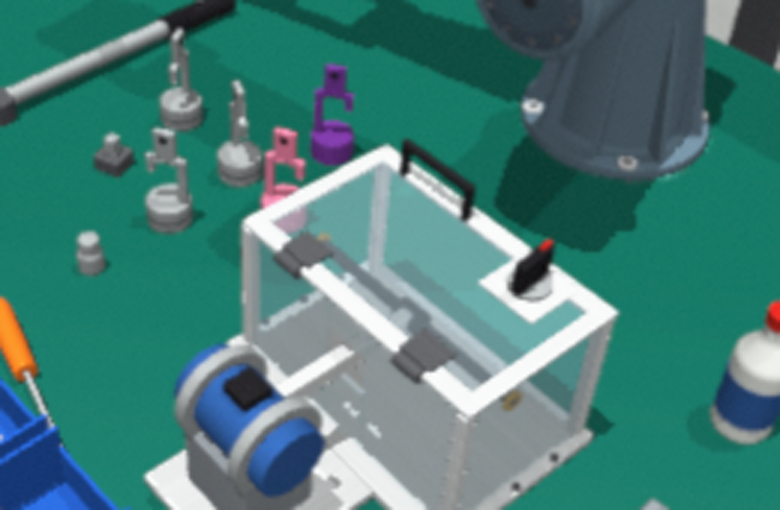

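Grey weights: crop (180,95), (240,150), (170,195) – steel like the description; pink (285,180) and purple (333,130) are look-alikes, left alone. Now the rig fit and the weights' poses.

```bash
cat >> h.py <<'E'
def weights(n,a=None):
    im,d,C,p=a or shot(n); out=[]
    for r in ctrl.outline_of(n,"w1"):
        v,u=np.nonzero(r["region"]); rgb=im[r["region"]].mean(0)
        if r["score"]<.3 or len(u)>8000 or rgb.max()-rgb.min()>25: continue
        P=pts(u,v,d,C,p)
        if len(P)<60: continue
        m=np.median(P,0); P=P[np.linalg.norm(P[:,:2]-m[:2],axis=1)<.06]
        D=P[(P[:,2]>.024)&(P[:,2]<.034)]; H=P[(P[:,2]>.04)&(P[:,2]<.063)]; T=P[P[:,2]>.095]
        c=np.array(cv2.minEnclosingCircle(D[:,:2].astype(np.float32))[0]) if len(D)>5 else m[:2]
        t=T[:,:2].mean(0) if len(T) else c*np.nan; b=H[:,:2].mean(0) if len(H) else c*np.nan
        e=t-b; g=T[:,:2]-T[:,:2].mean(0) if len(T)>3 else np.zeros((4,2)); ax=np.linalg.svd(g)[2][0]
        out.append((r,c,t,b,np.degrees(np.arctan2(e[1],e[0])),np.degrees(np.arctan2(ax[1],ax[0]))))
        print(n,"w",round(r["score"],2),np.round(r["position"]),"disc",c.round(4),"tab",t.round(4),len(T),"back",b.round(4),"yaw(back->tab)",out[-1][4].round(1),"tab axis",out[-1][5].round(1),"ztop",P[:,2].max().round(3))
    return out
E
python3 - <<'E'
from h import *
for n in ["scene","side"]:
    a=shot(n); im,d,C,p=a; weights(n,a)
    r=ctrl.outline_of(n,"lid")[0]; v,u=np.nonzero(r["region"]); P=pts(u,v,d,C,p)
    L=P[abs(P[:,2]-.17)<.006]; rect=cv2.minAreaRect(L[:,:2].astype(np.float32)); print(n,"lid",rect,np.median(L[:,2]))
    H=P[(P[:,2]>.195)]
    K=H[H[:,1]>.15]; B=H[H[:,1]<.15]
    print("knob",K.mean(0).round(4),len(K),"handle",B.mean(0).round(4),B.min(0).round(3),B.max(0).round(3),len(B))
    g=B[:,:2]-B[:,:2].mean(0); ax=np.linalg.svd(g)[2][0]; print("handle dir",ax)
E
```

```text
scene w 0.68 [320. 182.] disc [ 0.4104 -0.2163] tab [ 0.4145 -0.2094] 21 back [ 0.4045 -0.2309] yaw(back->tab) 65.1 tab axis 86.2 ztop 0.123
scene w 0.61 [299. 165.] disc [ 0.3975 -0.3425] tab [ 0.403  -0.3356] 20 back [ 0.3862 -0.3489] yaw(back->tab) 38.5 tab axis 26.9 ztop 0.125
scene w 0.56 [298. 194.] disc [ 0.5188 -0.2069] tab [ 0.5194 -0.2054] 64 back [ 0.5097 -0.1906] yaw(back->tab) -57.0 tab axis 123.2 ztop 0.127
scene w 0.48 [494. 257.] disc [0.2927 0.3687] tab [0.2927 0.3673] 323 back [0.3042 0.3733] yaw(back->tab) -152.6 tab axis 108.2 ztop 0.152
scene lid ((0.4942248463630676, 0.13495774567127228), (0.2872465252876282, 0.1797679364681244), 88.03559112548828) 0.17010442821558686
knob [0.4504 0.2154 0.2052] 89 handle [0.4218 0.0814 0.2069] [0.414 0.035 0.196] [0.427 0.123 0.213] 115
handle dir [0.03223426 0.99948034]
side w 0.91 [320. 262.] disc [ 0.516 -0.21 ] tab [ 0.5158 -0.2134] 59 back [ 0.5066 -0.1966] yaw(back->tab) -61.4 tab axis -54.0 ztop 0.127
side w 0.77 [283. 275.] disc [ 0.4085 -0.2192] tab [ 0.4077 -0.2233] 45 back [ 0.4008 -0.2376] yaw(back->tab) 64.2 tab axis -119.0 ztop 0.127
side w 0.61 [290. 315.] disc [ 0.3958 -0.3452] tab [ 0.3962 -0.3463] 76 back [ 0.3814 -0.3556] yaw(back->tab) 32.1 tab axis -147.4 ztop 0.127
side lid ((0.49399465322494507, 0.13533538579940796), (0.29350709915161133, 0.17866380512714386), 87.87711334228516) 0.17053897773333615
knob [0.4436 0.2076 0.2045] 76 handle [0.4181 0.068  0.2084] [0.413 0.03  0.196] [0.424 0.121 0.215] 78
handle dir [-0.03550604 -0.99936946]
```

Request:
apply_moves([
  {"jaw": 1,"offset": [0,0,-60],"rot": [0,0,8]},
  {"jaw": 1,"offset": [0,0,-60],"rot": [0,0,8]},
  {"jaw": 1,"offset": [0,0,0],"rot": [0,0,8]},
  {"jaw": 1,"offset": [15.6,-57.7,0],"rot": [0,0,0]},
  {"jaw": 1,"offset": [15.6,-57.7,0],"rot": [0,0,0]},
])

```text
time_s: 1.72
eef_pos: [0.2519, -0.4171, 0.3115]
eef_rot: [-0.0, 1.0, -0.017, 0.0]
wrist_force: [0.3, 1.0, 1.0]
opening: 1.001
grasp_force: 0.0
```

Request:
apply_moves([
  {"jaw": 1,"offset": [15.6,-57.7,0],"rot": [0,0,0]},
  {"jaw": 1,"offset": [15.6,-57.7,0],"rot": [0,0,0]},
  {"jaw": 1,"offset": [15.6,-57.7,0],"rot": [0,0,0]},
  {"jaw": 1,"offset": [15.6,-57.7,0],"rot": [0,0,0]},
  {"jaw": 1,"offset": [15.6,-57.7,0],"rot": [0,0,0]},
])

```text
time_s: 2.35
eef_pos: [0.3392, -0.1306, 0.3122]
eef_rot: [0.0, 1.0, -0.016, 0.001]
wrist_force: [1.4, 0.6, 0.0]
opening: 1.003
grasp_force: 0.0
```

Request:
apply_moves([
  {"jaw": 1,"offset": [15.6,-57.7,0],"rot": [0,0,0]},
  {"jaw": 1,"offset": [15.6,-57.7,0],"rot": [0,0,0]},
  {"jaw": 1,"offset": [15.6,-57.7,0],"rot": [0,0,0]},
  {"jaw": 0.6,"offset": [15.6,-57.7,0],"rot": [0,0,0]},
  {"jaw": 0.6,"offset": [15.6,-57.7,0],"rot": [0,0,0]},
])

```text
time_s: 2.98
eef_pos: [0.4265, 0.1557, 0.3123]
eef_rot: [0.0, 1.0, -0.016, 0.001]
wrist_force: [0.5, 0.1, 0.3]
opening: 0.607
grasp_force: 0.0
```

```bash
cat >> h.py <<'E'
def go(x,y,z):
    T=tool(); return (T[:3,:3].T@(np.array([x,y,z])-T[:3,3])*1000).round(1)
E
python3 - <<'E'
from h import *
st(); a=shot("wrist"); im,d,C,p=a
for t in ["latch","lid_handle"]:
    for r in ctrl.outline_of("wrist",t)[:2]:
        v,u=np.nonzero(r["region"]); P=pts(u,v,d,C,p); P=P[P[:,2]>.19]
        print(t,r["score"],np.round(r["position"]),P[P[:,2]>.2].mean(0).round(4),P.min(0).round(3),P.max(0).round(3),len(P))
save(im,"wr1.png"); print(go(.4465,.2115,.182))
E
```

```text
t 2.98 p [0.4265 0.1557 0.3123] R [[1.0, -0.032, 0.001], [-0.032, -1.0, -0.0], [0.001, 0.0, -1.0]] open 0.607 gf 0.0 F [0.5 0.1 0.3] q [ 0.09 -0.18  1.73 -0.    1.59  1.69]
latch 0.78 [255. 168.] [0.4461 0.2099 0.2082] [0.424 0.204 0.19 ] [0.467 0.218 0.212] 873
lid_handle 0.84 [333.  96.] [0.4306 0.1303 0.2085] [0.414 0.032 0.19 ] [0.467 0.218 0.212] 2172
[ 19.3 -55.9 129.5]
```

View pics/wr1.png

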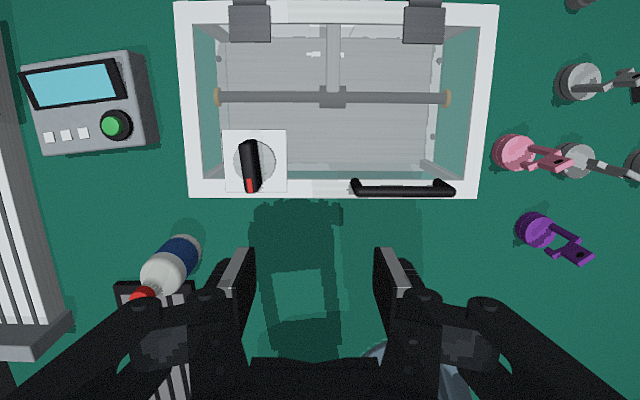

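The wrist view shows the knob at (252,168), red tip front, handle bar at (403,188), button at (117,125), load bar across at row 97. The knob fits (height 0.21, rig position). Grip it.

Request:
apply_moves([
  {"jaw": 0.6,"offset": [19,-55,0],"rot": [0,0,0]},
  {"jaw": 0.6,"offset": [0,0,50],"rot": [0,0,0]},
  {"jaw": 0.6,"offset": [0,0,50],"rot": [0,0,0]},
  {"jaw": 0.6,"offset": [0,0,30],"rot": [0,0,0]},
  {"jaw": 0.6,"offset": [0,0,0],"rot": [0,0,0]},
])

```text
time_s: 3.75
eef_pos: [0.4452, 0.2062, 0.1797]
eef_rot: [0.001, 1.0, -0.017, -0.003]
wrist_force: [0.5, -0.3, -0.2]
opening: 0.601
grasp_force: 0.0
```

Request:
apply_moves([
  {"jaw": 0,"offset": [0,0,0],"rot": [0,0,0]},
  {"jaw": 0,"offset": [0,0,0],"rot": [0,0,0]},
  {"jaw": 0,"offset": [0,0,0],"rot": [0,0,0]},
  {"jaw": 0,"offset": [0,0,0],"rot": [0,0,0]},
  {"jaw": 0,"offset": [0,0,0],"rot": [0,0,0]},
])

```text
time_s: 4.38
eef_pos: [0.447, 0.2079, 0.1821]
eef_rot: [-0.0, 1.0, -0.016, 0.0]
wrist_force: [-0.4, 0.4, -0.3]
opening: -0.002
grasp_force: 0.0
```

```bash
python3 - <<'E'
from h import *
st(); a=shot("wrist"); im,d,C,p=a
for r in ctrl.outline_of("wrist","latch")[:2]:
        v,u=np.nonzero(r["region"]); P=pts(u,v,d,C,p); P=P[P[:,2]>.19]
        print(r["score"],np.round(r["position"]),P[P[:,2]>.2].mean(0).round(4),P.min(0).round(3),P.max(0).round(3),len(P))
save(im,"wr2.png")
E
```

```text
t 4.38 p [0.447  0.2079 0.1821] R [[0.999, -0.032, 0.0], [-0.032, -0.999, 0.0], [0.0, -0.0, -1.0]] open -0.002 gf 0.0 F [-0.4  0.4 -0.3] q [0.19 0.   1.82 0.   1.32 1.8 ]
0.75 [420. 138.] [0.431  0.112  0.2082] [0.415 0.033 0.19 ] [0.467 0.221 0.245] 4348
0.55 [308. 229.] [0.4597 0.2122 0.2079] [0.445 0.201 0.19 ] [0.467 0.219 0.228] 1015
```

View pics/wr2.png

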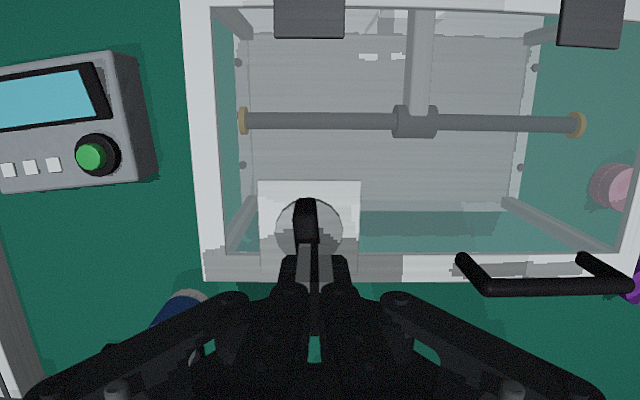

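```bash
python3 - <<'E'
from h import *
st(); a=shot("wrist"); im,d,C,p=a
for (u,v) in [(307,205),(307,220),(306,235),(302,255),(302,270),(327,255),(327,275),(312,260),(314,275),(318,260),(290,275),(338,275),(285,230),(330,230)]:
    P=pts([u],[v],d,C,p); print(u,v,P.round(3).tolist(), im[v,u])
T=tool()
print("TCP px",proj(T[:3,3],C,p),"pinch px",proj(T[:3,3]+T[:3,2]*-.019,C,p),ctrl.pinch_z)
save(cv2.resize(im[180:330,220:420],(800,600),interpolation=cv2.INTER_CUBIC),"wr2c.png")
E
```

```text
t 4.47 p [0.4469 0.2079 0.1819] R [[0.999, -0.032, -0.0], [-0.032, -0.999, -0.0], [-0.0, 0.0, -1.0]] open 0.001 gf 0.0 F [ 0.2 -0.   0.2] q [ 0.19  0.    1.82 -0.    1.32  1.8 ]
307 205 [[0.467, 0.211, 0.194]] [ 5 11 13]
307 220 [[0.463, 0.211, 0.208]] [40 37 41]
306 235 [[0.456, 0.211, 0.208]] [35 31 36]
302 255 [[0.459, 0.212, 0.238]] [72 74 73]
302 270 [[0.459, 0.212, 0.249]] [72 73 74]
327 255 [[0.459, 0.202, 0.237]] [69 72 72]
327 275 [[0.459, 0.203, 0.254]] [65 67 70]
312 260 [[0.458, 0.208, 0.241]] [14 13 25]
314 275 [[0.459, 0.208, 0.253]] [22 23 28]
318 260 [[0.459, 0.206, 0.242]] [54 57 56]
290 275 [[0.455, 0.217, 0.247]] [ 8  5 19]
338 275 [[0.455, 0.199, 0.247]] [ 6 14 15]
285 230 [[0.447, 0.225, 0.177]] [109 115 117]
330 230 [[0.446, 0.199, 0.177]] [143 146 148]
TCP px [[314.01342964 232.02282281]] pinch px [[314.02082151 245.62972244]] 0.0187
```

View pics/wr2c.png

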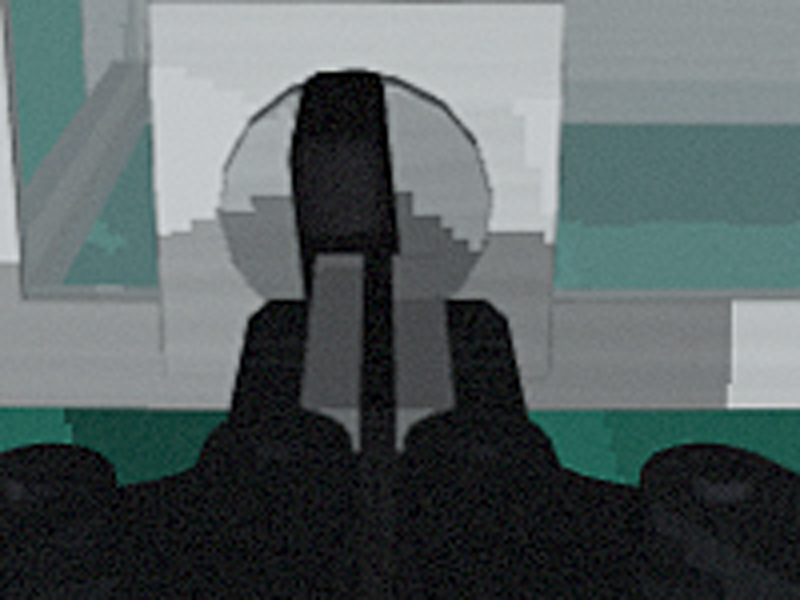

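```bash
python3 - <<'E'
from h import *
im,d,C,p=shot("wrist")
for v in range(238,256,2): print(v,pts([303],[v],d,C,p).round(4).tolist(),pts([327],[v],d,C,p).round(4).tolist())
im,d,C,p=shot("scene"); T=tool()
u,v=proj(T[:3,3],C,p)[0].round().astype(int); print(u,v)
save(cv2.resize(im[v-60:v+30,u-60:u+60],(800,600),interpolation=cv2.INTER_CUBIC),"sc2.png")
for dv in range(-40,12,3): print(v+dv,[pts([u+k],[v+dv],d,C,p).round(3).tolist() for k in (-6,0,6)])
E
```

```text
238 [[0.455, 0.2129, 0.2096]] [[0.4408, 0.2005, 0.1763]]
240 [[0.4538, 0.213, 0.2093]] [[0.4398, 0.2005, 0.1769]]
242 [[0.4532, 0.213, 0.2104]] [[0.4384, 0.2005, 0.1765]]
244 [[0.4587, 0.2123, 0.2255]] [[0.4583, 0.2019, 0.2254]]
246 [[0.4589, 0.2122, 0.2281]] [[0.4583, 0.202, 0.2275]]
248 [[0.4591, 0.2121, 0.2308]] [[0.4586, 0.2021, 0.2303]]
250 [[0.4586, 0.2121, 0.2315]] [[0.4581, 0.2021, 0.2313]]
252 [[0.4589, 0.212, 0.2342]] [[0.4584, 0.2022, 0.2338]]
254 [[0.4592, 0.2119, 0.2368]] [[0.4584, 0.2023, 0.2358]]
415 221
181 [[[0.452, 0.174, 0.295]], [[0.467, 0.2, 0.32]], [[0.458, 0.21, 0.321]]]
184 [[[0.454, 0.177, 0.289]], [[0.463, 0.199, 0.308]], [[0.468, 0.218, 0.323]]]
187 [[[0.457, 0.18, 0.283]], [[0.464, 0.201, 0.301]], [[0.465, 0.218, 0.312]]]
190 [[[0.456, 0.181, 0.273]], [[0.461, 0.201, 0.29]], [[0.465, 0.219, 0.304]]]
193 [[[0.456, 0.182, 0.265]], [[0.457, 0.2, 0.277]], [[0.463, 0.22, 0.294]]]
196 [[[0.21, 0.015, 0.0]], [[0.459, 0.203, 0.271]], [[0.464, 0.222, 0.287]]]
199 [[[0.219, 0.023, -0.003]], [], [[0.46, 0.221, 0.275]]]
202 [[[0.235, 0.036, 0.002]], [[0.458, 0.205, 0.253]], [[0.459, 0.222, 0.265]]]
205 [[[0.244, 0.044, -0.0]], [[0.456, 0.206, 0.242]], [[0.452, 0.22, 0.25]]]
208 [[[0.412, 0.16, 0.172]], [[0.458, 0.209, 0.236]], [[0.453, 0.222, 0.241]]]
211 [[[0.418, 0.166, 0.169]], [[0.457, 0.21, 0.225]], [[0.449, 0.221, 0.229]]]
214 [[[0.426, 0.173, 0.169]], [[0.415, 0.184, 0.17]], [[0.437, 0.215, 0.206]]]
217 [[[0.438, 0.183, 0.172]], [[0.458, 0.214, 0.209]], [[0.439, 0.219, 0.2]]]
220 [[[0.445, 0.19, 0.171]], [[0.466, 0.22, 0.208]], [[0.434, 0.217, 0.185]]]
223 [[[0.457, 0.199, 0.176]], [[0.463, 0.22, 0.196]], [[0.435, 0.22, 0.177]]]
226 [[[0.464, 0.205, 0.173]], [[0.459, 0.219, 0.182]], [[0.441, 0.225, 0.175]]]
229 [[[0.47, 0.211, 0.172]], [[0.462, 0.223, 0.176]], [[0.447, 0.231, 0.171]]]
232 [[[0.478, 0.218, 0.172]], [[0.468, 0.228, 0.173]], [[0.456, 0.238, 0.172]]]
```

View pics/sc2.png

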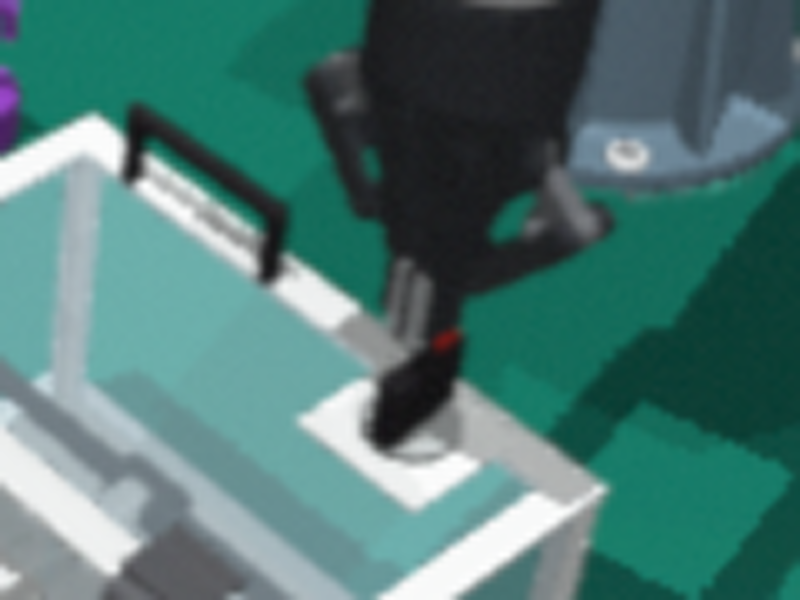

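The scene crop and both depth images agree: the shut fingers hang just above the wing, their tips at z≈0.225 though the TCP reads 0.182. So the true tips lie about 43 mm behind the reported TCP. I will count with that and open, then go down in steps while watching the force.

Request:
apply_moves([
  {"jaw": 0.6,"offset": [0,-2,0],"rot": [0,0,0]},
  {"jaw": 0.6,"offset": [0,0,0],"rot": [0,0,0]},
  {"jaw": 0.6,"offset": [0,0,0],"rot": [0,0,0]},
  {"jaw": 0.6,"offset": [0,0,20],"rot": [0,0,0]},
  {"jaw": 0.6,"offset": [0,0,10],"rot": [0,0,0]},
])

```text
time_s: 5.25
eef_pos: [0.4465, 0.2097, 0.151]
eef_rot: [0.0, 1.0, -0.016, -0.001]
wrist_force: [-1.0, -0.5, 0.3]
opening: 0.598
grasp_force: 0.0
```

Request:
apply_moves([
  {"jaw": 0.6,"offset": [0,0,9],"rot": [0,0,0]},
  {"jaw": 0.6,"offset": [0,0,0],"rot": [0,0,0]},
  {"jaw": 0,"offset": [0,0,0],"rot": [0,0,0]},
  {"jaw": 0,"offset": [0,0,0],"rot": [0,0,0]},
  {"jaw": 0,"offset": [0,0,0],"rot": [0,0,0]},
])

```text
time_s: 5.88
eef_pos: [0.448, 0.2111, 0.1437]
eef_rot: [-0.001, 1.0, -0.016, 0.001]
wrist_force: [2.2, 5.3, -0.3]
opening: 0.133
grasp_force: 59.8
```

Request:
apply_moves([
  {"jaw": 0,"offset": [0,0,0],"rot": [0,0,0]},
  {"jaw": 0,"offset": [0,0,0],"rot": [0,0,0]},
  {"jaw": 0,"offset": [0,0,0],"rot": [0,0,0]},
  {"jaw": 0,"offset": [0,0,0],"rot": [0,0,0]},
  {"jaw": 0,"offset": [0,0,0],"rot": [0,0,0]},
])

```text
time_s: 6.5
eef_pos: [0.448, 0.211, 0.1438]
eef_rot: [-0.001, 1.0, -0.016, 0.001]
wrist_force: [1.8, 5.5, -0.2]
opening: 0.126
grasp_force: 59.8
```

Gripped (opening 0.126). Quarter turn counter-clockwise.

Request:
apply_moves([
  {"jaw": 0,"offset": [0,0,0],"rot": [0,0,-9.2]},
  {"jaw": 0,"offset": [0,0,0],"rot": [0,0,-9.2]},
  {"jaw": 0,"offset": [0,0,0],"rot": [0,0,-9.2]},
  {"jaw": 0,"offset": [0,0,0],"rot": [0,0,-9.2]},
  {"jaw": 0,"offset": [0,0,0],"rot": [0,0,-9.2]},
])

```text
time_s: 7.12
eef_pos: [0.4469, 0.2139, 0.1438]
eef_rot: [-0.003, 0.926, 0.378, 0.002]
wrist_force: [-2.5, 17.5, 1.9]
opening: 0.126
grasp_force: 59.9
```

Request:
apply_moves([
  {"jaw": 0,"offset": [0,0,0],"rot": [0,0,-9.2]},
  {"jaw": 0,"offset": [0,0,0],"rot": [0,0,-9.2]},
  {"jaw": 0,"offset": [0,0,0],"rot": [0,0,-9.2]},
  {"jaw": 0,"offset": [0,0,0],"rot": [0,0,-9.2]},
  {"jaw": 0,"offset": [0,0,0],"rot": [0,0,-7.2]},
])

```text
time_s: 7.75
eef_pos: [0.4442, 0.2151, 0.1437]
eef_rot: [-0.005, 0.717, 0.698, 0.002]
wrist_force: [-12.4, 19.9, 8.2]
opening: 0.13
grasp_force: 61.1
```

Request:
apply_moves([
  {"jaw": 0,"offset": [0,0,0],"rot": [0,0,0]},
  {"jaw": 0.5,"offset": [0,0,0],"rot": [0,0,0]},
  {"jaw": 0.5,"offset": [0,0,0],"rot": [0,0,0]},
  {"jaw": 0.5,"offset": [0,0,0],"rot": [0,0,0]},
  {"jaw": 0.5,"offset": [0,0,-50],"rot": [0,0,0]},
])

```text
time_s: 8.38
eef_pos: [0.4442, 0.2088, 0.1896]
eef_rot: [-0.002, 0.719, 0.695, -0.004]
wrist_force: [0.1, -0.0, 1.3]
opening: 0.501
grasp_force: 0.0
```

```bash
python3 - <<'E'
from h import *
st(); im,d,C,p=shot("scene")
r=ctrl.outline_of("scene","latch")[0];v,u=np.nonzero(r["region"]);P=pts(u,v,d,C,p);P=P[P[:,2]>.19];print(r["score"],P.min(0).round(3),P.max(0).round(3))
# handle target: rig origin .503,.135 yaw -2deg
R0=R.from_euler("z",-2,degrees=True).as_matrix(); O=np.array([.503,.135,0])
print("handle",O+R0@[-.08,-.06,.205], "lid pts z", [np.median(P[:,2])])
E
```

```text
t 8.38 p [0.4442 0.2088 0.1896] R [[0.033, 0.999, -0.009], [0.999, -0.033, -0.002], [-0.002, -0.009, -1.0]] open 0.501 gf 0.0 F [ 0.1 -0.   1.3] q [ 0.2  -0.    1.81 -0.    1.34  0.23]
0.8 [0.44  0.196 0.19 ] [0.454 0.234 0.21 ]
handle [0.42095476 0.07782851 0.205     ] lid pts z [np.float64(0.20204595773706535)]
```

Request:
apply_moves([
  {"jaw": 0.5,"offset": [-44,-6.3,0],"rot": [0,0,0]},
  {"jaw": 0.5,"offset": [-44,-6.3,0],"rot": [0,0,0]},
  {"jaw": 0.5,"offset": [-44,-6.3,0],"rot": [0,0,0]},
  {"jaw": 0.5,"offset": [0,0,0],"rot": [0,0,0]},
  {"jaw": 0.5,"offset": [0,0,20],"rot": [0,0,0]},
])

```text
time_s: 9.1
eef_pos: [0.4256, 0.0781, 0.174]
eef_rot: [0.001, 0.719, 0.695, 0.001]
wrist_force: [-0.2, -0.1, -0.4]
opening: 0.501
grasp_force: 0.0
```

Request:
apply_moves([
  {"jaw": 0.5,"offset": [0,0,20],"rot": [0,0,0]},
  {"jaw": 0.5,"offset": [0,0,0],"rot": [0,0,0]},
  {"jaw": 0,"offset": [0,0,0],"rot": [0,0,0]},
  {"jaw": 0,"offset": [0,0,0],"rot": [0,0,0]},
  {"jaw": 0,"offset": [0,0,0],"rot": [0,0,0]},
])

```text
time_s: 9.72
eef_pos: [0.4188, 0.079, 0.1533]
eef_rot: [-0.004, 0.718, 0.696, -0.004]
wrist_force: [-23.0, -1.0, 18.3]
opening: 0.088
grasp_force: 58.9
```

```bash
python3 - <<'E'
from h import *
st()
t=np.linspace(0,1.55,16); x=-160*np.cos(t)+37*np.sin(t); z=160*np.sin(t)+37*np.cos(t)
print(np.c_[np.diff(x),-np.diff(z)].round(1).tolist())
E
```

```text
t 9.72 p [0.4188 0.079  0.1533] R [[0.031, 0.999, -0.012], [1.0, -0.031, -0.0], [-0.001, -0.012, -1.0]] open 0.088 gf 58.9 F [-23.   -1.   18.3] q [-0.09 -0.12  1.99 -0.    1.28 -0.06]
[[4.7, -16.3], [6.3, -15.7], [7.9, -15.0], [9.4, -14.1], [10.8, -13.1], [12.1, -11.9], [13.3, -10.6], [14.3, -9.1], [15.2, -7.6], [15.9, -6.0], [16.4, -4.3], [16.8, -2.6], [16.9, -0.9], [16.9, 0.9], [16.8, 2.6]]
```

Request:
apply_moves([
  {"jaw": 0,"offset": [0,0.7,-16.3],"rot": [0,0,0]},
  {"jaw": 0,"offset": [0,6.3,-15.7],"rot": [0,0,0]},
  {"jaw": 0,"offset": [0,7.9,-15],"rot": [0,0,0]},
  {"jaw": 0,"offset": [0,9.4,-14.1],"rot": [0,0,0]},
  {"jaw": 0,"offset": [0,10.8,-13.1],"rot": [0,0,0]},
])

```text
time_s: 10.35
eef_pos: [0.4564, 0.0776, 0.2281]
eef_rot: [-0.002, 0.718, 0.696, -0.003]
wrist_force: [-14.5, 0.3, 4.3]
opening: 0.091
grasp_force: 42.5
```

Request:
apply_moves([
  {"jaw": 0,"offset": [0,12.1,-11.9],"rot": [0,0,0]},
  {"jaw": 0,"offset": [0,13.3,-10.6],"rot": [0,0,0]},
  {"jaw": 0,"offset": [0,14.3,-9.1],"rot": [0,0,0]},
  {"jaw": 0,"offset": [0,15.2,-7.6],"rot": [0,0,0]},
  {"jaw": 0,"offset": [0,15.9,-6],"rot": [0,0,0]},
])

```text
time_s: 10.98
eef_pos: [0.5304, 0.0751, 0.2766]
eef_rot: [0.001, 0.718, 0.696, 0.0]
wrist_force: [-9.5, -0.0, 7.6]
opening: 0.086
grasp_force: 60.4
```

Request:
apply_moves([
  {"jaw": 0,"offset": [0,16.4,-4.3],"rot": [0,0,0]},
  {"jaw": 0,"offset": [0,16.8,-2.6],"rot": [0,0,0]},
  {"jaw": 0,"offset": [0,16.9,-0.9],"rot": [0,0,0]},
  {"jaw": 0,"offset": [0,16.9,0.9],"rot": [0,0,0]},
  {"jaw": 0,"offset": [0,16.8,2.6],"rot": [0,0,0]},
])

```text
time_s: 11.6
eef_pos: [0.6155, 0.0719, 0.2802]
eef_rot: [0.002, 0.718, 0.696, 0.001]
wrist_force: [-2.4, -0.7, 3.6]
opening: 0.091
grasp_force: 60.1
```

```bash
python3 - <<'E'
from h import *
st(); im,d,C,p=shot("scene")
r=ctrl.outline_of("scene","lid")[0];v,u=np.nonzero(r["region"]);P=pts(u,v,d,C,p);print(r["score"],np.percentile(P,[3,50,97],0).round(3).tolist())
save(im[60:340,240:500],"sc3.png")
E
```

```text
t 11.6 p [0.6155 0.0719 0.2802] R [[0.032, 0.999, 0.004], [0.999, -0.032, -0.001], [-0.001, 0.004, -1.0]] open 0.091 gf 60.1 F [-2.4 -0.7  3.6] q [-0.07  0.22  1.38 -0.    1.53 -0.04]
0.92 [[0.578, 0.009, 0.176], [0.585, 0.168, 0.259], [0.617, 0.272, 0.343]]
```

View pics/sc3.png

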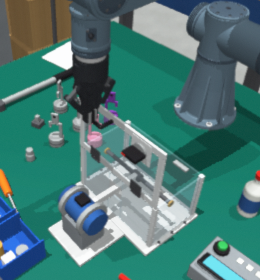

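Lid stands upright (x≈0.58 at all heights to 0.343). Push it on to about 1.7 for room, release with a small opening, and go over the weights.

Request:
apply_moves([
  {"jaw": 0,"offset": [0,12,3],"rot": [0,0,0]},
  {"jaw": 0,"offset": [0,11.5,4],"rot": [0,0,0]},
  {"jaw": 0,"offset": [0,0,0],"rot": [0,0,0]},
  {"jaw": 0.28,"offset": [0,0,0],"rot": [0,0,0]},
  {"jaw": 0.28,"offset": [0,0,0],"rot": [0,0,0]},
])

```text
time_s: 12.32
eef_pos: [0.6369, 0.072, 0.2696]
eef_rot: [-0.0, 0.718, 0.696, 0.0]
wrist_force: [-0.1, -0.5, 0.4]
opening: 0.279
grasp_force: 0.0
```

Request:
apply_moves([
  {"jaw": 0.28,"offset": [0,0,-20],"rot": [0,0,0]},
  {"jaw": 0.28,"offset": [0,0,-50],"rot": [0,0,0]},
  {"jaw": 0.4,"offset": [-49.7,-36.6,0],"rot": [0,0,0]},
  {"jaw": 0.4,"offset": [-49.7,-36.6,0],"rot": [0,0,0]},
  {"jaw": 0.4,"offset": [-49.7,-36.6,0],"rot": [0,0,0]},
])

```text
time_s: 12.95
eef_pos: [0.5215, -0.0748, 0.3414]
eef_rot: [0.001, 0.718, 0.696, 0.0]
wrist_force: [0.2, -1.0, -0.4]
opening: 0.398
grasp_force: 0.0
```

Request:
apply_moves([
  {"jaw": 0.4,"offset": [-49.7,-36.6,0],"rot": [0,0,0]},
  {"jaw": 0.4,"offset": [-49.7,-36.6,0],"rot": [0,0,0]},
  {"jaw": 0.4,"offset": [-49.7,-36.6,0],"rot": [0,0,8.4]},
  {"jaw": 0.4,"offset": [0,0,0],"rot": [0,0,8.4]},
  {"jaw": 0.4,"offset": [0,0,0],"rot": [0,0,8.4]},
])

```text
time_s: 13.58
eef_pos: [0.4075, -0.2204, 0.3414]
eef_rot: [0.001, 0.855, 0.519, 0.0]
wrist_force: [0.1, -0.8, -0.0]
opening: 0.4
grasp_force: 0.0
```

```bash
python3 - <<'E'
from h import *
st(); a=shot("wrist"); weights("wrist",a); weights("side")
im,d,C,p=shot("scene")
r=ctrl.outline_of("scene","lid")[0];v,u=np.nonzero(r["region"]);P=pts(u,v,d,C,p)
A=np.c_[P[:,2],P[:,1],np.ones(len(P))]; 
g=P[(P[:,2]>.2)&(P[:,2]<.34)&(abs(P[:,0]-.6)<.04)]; c,_=cv2.fitLine(g[:,[0,2]].astype(np.float32),cv2.DIST_HUBER,0,.01,.01)[:2].ravel(),0
print("lid line",c)
save(a[0],"wr3.png")
E
```

```text
t 13.57 p [ 0.4075 -0.2204  0.3414] R [[0.461, 0.887, 0.002], [0.887, -0.461, -0.001], [-0.0, 0.002, -1.0]] open 0.4 gf 0.0 F [ 0.1 -0.8 -0. ] q [-0.75 -0.17  1.66  0.    1.65 -0.27]
wrist w 0.87 [317. 151.] disc [ 0.4083 -0.2187] tab [ 0.4093 -0.2173] 159 back [nan nan] yaw(back->tab) nan tab axis -113.3 ztop 0.126
wrist w 0.76 [343. 225.] disc [ 0.3968 -0.3424] tab [ 0.3961 -0.3411] 179 back [ 0.3832 -0.35  ] yaw(back->tab) 34.7 tab axis -146.9 ztop 0.126
wrist w 0.56 [381. 110.] disc [ 0.5178 -0.2091] tab [ 0.5167 -0.2086] 207 back [ 0.506  -0.1928] yaw(back->tab) -55.9 tab axis -57.9 ztop 0.126
side w 0.9 [289. 313.] disc [ 0.3964 -0.3434] tab [ 0.3964 -0.3463] 72 back [ 0.3816 -0.3563] yaw(back->tab) 34.2 tab axis -148.0 ztop 0.128
side w 0.8 [282. 274.] disc [ 0.4074 -0.2193] tab [ 0.4081 -0.2238] 39 back [ 0.4008 -0.2381] yaw(back->tab) 62.9 tab axis -118.7 ztop 0.128
side w 0.66 [318. 264.] disc [ 0.5179 -0.2105] tab [ 0.5161 -0.2127] 69 back [ 0.5072 -0.1971] yaw(back->tab) -60.1 tab axis -54.2 ztop 0.128
side w 0.59 [328. 306.] disc [ 0.5083 -0.3314] tab [nan nan] 0 back [ 0.5105 -0.3265] yaw(back->tab) nan tab axis 0.0 ztop 0.044
lid line [0.1801731 0.9836349]
```

View pics/wr3.png

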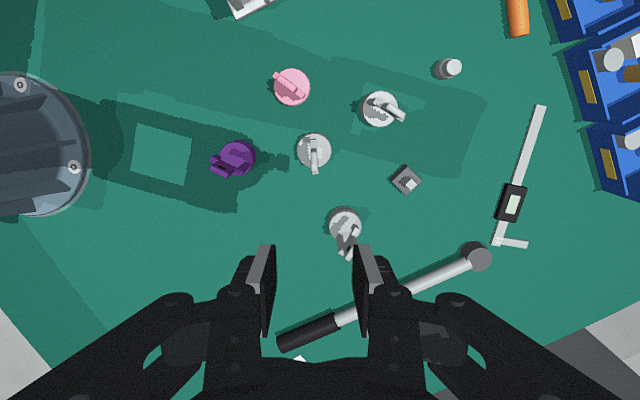

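View: grey W_B at (317,151), grey W_A (343,225), grey W_C (381,110); pink (292,88) and purple (235,158) are the look-alikes. The lid is at its stop. Grasp W_B below the tool (tool yaw 62.5° fits its 63–65°).

Request:
apply_moves([
  {"jaw": 0.4,"offset": [2,0,60],"rot": [0,0,-1.5]},
  {"jaw": 0.4,"offset": [0,0,60],"rot": [0,0,0]},
  {"jaw": 0.4,"offset": [0,0,60],"rot": [0,0,0]},
  {"jaw": 0.4,"offset": [0,0,60],"rot": [0,0,0]},
  {"jaw": 0.4,"offset": [0,0,30],"rot": [0,0,0]},
])

```text
time_s: 14.5
eef_pos: [0.4073, -0.2156, 0.0664]
eef_rot: [-0.002, 0.845, 0.534, -0.001]
wrist_force: [0.2, 0.1, 0.5]
opening: 0.4
grasp_force: 0.0
```

Request:
apply_moves([
  {"jaw": 0.4,"offset": [0,0,20],"rot": [0,0,0]},
  {"jaw": 0.4,"offset": [0,0,0],"rot": [0,0,0]},
  {"jaw": 0,"offset": [0,0,0],"rot": [0,0,0]},
  {"jaw": 0,"offset": [0,0,0],"rot": [0,0,0]},
  {"jaw": 0,"offset": [0,0,0],"rot": [0,0,0]},
])

```text
time_s: 15.12
eef_pos: [0.4097, -0.218, 0.0508]
eef_rot: [0.001, 0.846, 0.533, 0.0]
wrist_force: [-0.2, 2.1, 7.1]
opening: 0.079
grasp_force: 59.8
```

Request:
apply_moves([
  {"jaw": 0,"offset": [0,0,0],"rot": [0,0,0]},
  {"jaw": 0,"offset": [0,0,-30],"rot": [0,0,0]},
  {"jaw": 0,"offset": [0,0,-50],"rot": [0,0,0]},
  {"jaw": 0,"offset": [0,0,-50],"rot": [0,0,0]},
  {"jaw": 0,"offset": [0,0,-50],"rot": [0,0,0]},
])

```text
time_s: 15.75
eef_pos: [0.4081, -0.2169, 0.2304]
eef_rot: [-0.001, 0.846, 0.533, -0.0]
wrist_force: [0.0, -1.2, -6.5]
opening: 0.084
grasp_force: 59.8
```

```bash
python3 - <<'E'
from h import *
st()
E
```

```text
t 15.75 p [ 0.4081 -0.2169  0.2304] R [[0.431, 0.902, -0.001], [0.902, -0.431, 0.001], [0.0, -0.001, -1.0]] open 0.084 gf 59.8 F [ 0.  -1.2 -6.5] q [-0.75 -0.11  1.83 -0.    1.42 -0.3 ]
```

Request:
apply_moves([
  {"jaw": 0,"offset": [0,0,-30],"rot": [0,0,9.5]},
  {"jaw": 0,"offset": [0,0,0],"rot": [0,0,9.5]},
  {"jaw": 0,"offset": [0,0,0],"rot": [0,0,9.5]},
  {"jaw": 0,"offset": [0,0,0],"rot": [0,0,9.5]},
  {"jaw": 0,"offset": [0,0,0],"rot": [0,0,9.5]},
])

```text
time_s: 16.38
eef_pos: [0.4082, -0.217, 0.2586]
eef_rot: [-0.001, 0.989, 0.145, -0.001]
wrist_force: [-0.2, 0.5, -6.0]
opening: 0.084
grasp_force: 59.8
```

Request:
apply_moves([
  {"jaw": 0,"offset": [0,0,0],"rot": [0,0,9.5]},
  {"jaw": 0,"offset": [0,0,0],"rot": [0,0,9.5]},
  {"jaw": 0,"offset": [7.5,-40,0],"rot": [0,0,0]},
  {"jaw": 0,"offset": [7.5,-50,0],"rot": [0,0,0]},
  {"jaw": 0,"offset": [7.5,-55,0],"rot": [0,0,0]},
])

```text
time_s: 17.0
eef_pos: [0.4359, -0.0721, 0.2587]
eef_rot: [-0.0, 1.0, -0.019, -0.001]
wrist_force: [1.4, 0.6, -5.3]
opening: 0.084
grasp_force: 60.2
```

Request:
apply_moves([
  {"jaw": 0,"offset": [7.5,-55,0],"rot": [0,0,0]},
  {"jaw": 0,"offset": [7.5,-40,0],"rot": [0,0,0]},
  {"jaw": 0,"offset": [0,-15,0],"rot": [0,0,0]},
  {"jaw": 0,"offset": [0,0,0],"rot": [0,0,0]},
  {"jaw": 0,"offset": [0,0,0],"rot": [0,0,0]},
])

```text
time_s: 17.62
eef_pos: [0.4551, 0.0349, 0.2593]
eef_rot: [0.0, 1.0, -0.018, -0.0]
wrist_force: [-0.2, 0.4, -5.4]
opening: 0.083
grasp_force: 60.4
```

```bash
python3 - <<'E'
from h import *
st(); a=shot("wrist"); im,d,C,p=a
v,u=np.nonzero((d>0)&(d<.6)); P=pts(u,v,d,C,p)
for lo,hi in [(-.04,.0),(0.,.03),(.03,.06),(.06,.09),(.09,.13),(.16,.19),(.19,.23)]:
    yy=.135+lo; B=P[(P[:,1]>yy)&(P[:,1]<.135+hi)&(P[:,2]>.105)&(P[:,2]<.125)&(abs(P[:,0]-.503)<.03)]
    if len(B)>20: print("bar y",B[:,1].mean().round(3),"x",np.percentile(B[:,0],[2,50,98]).round(4),"ztop",np.percentile(B[:,2],95).round(4),len(B))
save(im,"wr4.png")
E
```

```text
t 17.62 p [0.4551 0.0349 0.2593] R [[0.999, -0.037, -0.001], [-0.037, -0.999, -0.001], [-0.001, 0.001, -1.0]] open 0.083 gf 60.4 F [-0.2  0.4 -5.4] q [-0.18 -0.15  1.8  -0.    1.49  1.42]
bar y 0.122 x [0.4915 0.5052 0.5318] ztop 0.1221 1110
bar y 0.145 x [0.4914 0.5048 0.5306] ztop 0.1222 612
bar y 0.18 x [0.4982 0.504  0.5092] ztop 0.1167 368
bar y 0.21 x [0.4996 0.5053 0.5103] ztop 0.1167 350
bar y 0.246 x [0.4975 0.5063 0.5153] ztop 0.1194 521
```

View pics/wr4.png

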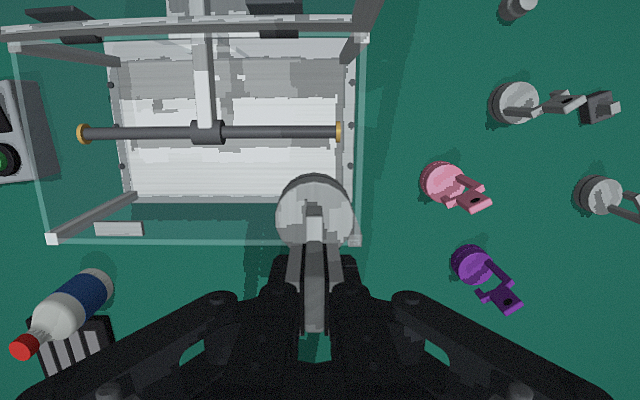

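The view shows the weight upright in the grip (disc at (315,210)), bar along row ≈132 between brass discs (82,133) and (340,131). Bar axis x≈0.499 at this slot. Lower in front of the bar.

Request:
apply_moves([
  {"jaw": 0,"offset": [0,-2,40],"rot": [0,0,0]},
  {"jaw": 0,"offset": [0,0,50],"rot": [0,0,0]},
  {"jaw": 0,"offset": [0,0,40],"rot": [0,0,0]},
  {"jaw": 0,"offset": [0,0,17],"rot": [0,0,0]},
  {"jaw": 0,"offset": [0,0,0],"rot": [0,0,0]},
])

```text
time_s: 18.3
eef_pos: [0.4541, 0.0371, 0.1112]
eef_rot: [-0.0, 1.0, -0.019, -0.002]
wrist_force: [-0.5, -0.8, -5.0]
opening: 0.086
grasp_force: 60.4
```

Request:
apply_moves([
  {"jaw": 0,"offset": [10,0,0],"rot": [0,0,0]},
  {"jaw": 0,"offset": [12,0,0],"rot": [0,0,0]},
  {"jaw": 0,"offset": [12,0,0],"rot": [0,0,0]},
  {"jaw": 0,"offset": [10,0,0],"rot": [0,0,0]},
  {"jaw": 0,"offset": [0,0,0],"rot": [0,0,0]},
])

```text
time_s: 18.92
eef_pos: [0.5003, 0.0364, 0.1127]
eef_rot: [0.0, 1.0, -0.018, 0.0]
wrist_force: [-0.5, 0.8, -6.6]
opening: 0.081
grasp_force: 60.4
```

Request:
apply_moves([
  {"jaw": 0,"offset": [0,0,10],"rot": [0,0,0]},
  {"jaw": 0,"offset": [0,0,10],"rot": [0,0,0]},
  {"jaw": 0,"offset": [0,0,5],"rot": [0,0,0]},
  {"jaw": 0,"offset": [0,0,3],"rot": [0,0,0]},
  {"jaw": 0,"offset": [0,0,0],"rot": [0,0,0]},
])

```text
time_s: 19.55
eef_pos: [0.4993, 0.0364, 0.0844]
eef_rot: [-0.0, 1.0, -0.018, -0.0]
wrist_force: [-0.6, 0.1, -5.8]
opening: 0.085
grasp_force: 60.4
```

Request:
apply_moves([
  {"jaw": 0,"offset": [0,0,2],"rot": [0,0,0]},
  {"jaw": 0,"offset": [0,0,1.5],"rot": [0,0,0]},
  {"jaw": 0,"offset": [0,0,0],"rot": [0,0,0]},
  {"jaw": 0,"offset": [0,0,0],"rot": [0,0,0]},
  {"jaw": 0,"offset": [0,0,0],"rot": [0,0,0]},
])

```text
time_s: 20.18
eef_pos: [0.5002, 0.0363, 0.0829]
eef_rot: [0.0, 1.0, -0.018, 0.001]
wrist_force: [-4.1, 1.3, 7.7]
opening: 0.083
grasp_force: 62.8
```

Contact (+7.7 N): the crown rests on the bar. Let go and rise.

Request:
apply_moves([
  {"jaw": 0.22,"offset": [0,0,0],"rot": [0,0,0]},
  {"jaw": 0.22,"offset": [0,0,0],"rot": [0,0,0]},
  {"jaw": 0.22,"offset": [0,0,0],"rot": [0,0,0]},
  {"jaw": 0.22,"offset": [0,0,-15],"rot": [0,0,0]},
  {"jaw": 0.22,"offset": [0,0,-40],"rot": [0,0,0]},
])

```text
time_s: 20.8
eef_pos: [0.4979, 0.0366, 0.1356]
eef_rot: [-0.0, 1.0, -0.018, -0.002]
wrist_force: [0.6, 0.2, 0.1]
opening: 0.22
grasp_force: 0.0
```

Request:
apply_moves([
  {"jaw": 0.22,"offset": [0,0,-60],"rot": [0,0,0]},
  {"jaw": 0.22,"offset": [-20,0,-60],"rot": [0,0,0]},
  {"jaw": 0.3,"offset": [-20,0,-40],"rot": [0,0,0]},
  {"jaw": 0.3,"offset": [0,0,0],"rot": [0,0,0]},
  {"jaw": 0.3,"offset": [0,0,0],"rot": [0,0,0]},
])

```text
time_s: 21.42
eef_pos: [0.4596, 0.0379, 0.2953]
eef_rot: [0.0, 1.0, -0.018, 0.0]
wrist_force: [0.6, 0.8, -0.7]
opening: 0.302
grasp_force: 0.0
```

```bash
python3 - <<'E'
from h import *
st(); a=shot("wrist"); weights("wrist",a); weights("side")
im,d,C,p=a; save(im,"wr5.png")
v,u=np.nonzero((d>0)&(d<.6)); P=pts(u,v,d,C,p)
B=P[(abs(P[:,0]-.4995)<.04)&(abs(P[:,1]-.036)<.03)&(P[:,2]>.13)&(P[:,2]<.162)]; print("hung tab",B.mean(0).round(4),B.min(0).round(3),B.max(0).round(3),len(B))
E
```

```text
t 21.43 p [0.4596 0.0379 0.2953] R [[0.999, -0.036, 0.0], [-0.036, -0.999, -0.0], [0.0, 0.0, -1.0]] open 0.302 gf 0.0 F [ 0.6  0.8 -0.7] q [-0.18 -0.15  1.74  0.    1.56  1.43]
wrist w 0.95 [592. 194.] disc [ 0.3979 -0.3426] tab [ 0.4    -0.3386] 296 back [ 0.3842 -0.3499] yaw(back->tab) 35.7 tab axis -156.4 ztop 0.123
wrist w 0.85 [316. 128.] disc [0.5041 0.0367] tab [0.5023 0.0367] 368 back [0.5029 0.0365] yaw(back->tab) 157.4 tab axis 178.0 ztop 0.158
wrist w 0.61 [511. 106.] disc [ 0.5179 -0.2089] tab [ 0.5181 -0.2055] 405 back [ 0.5092 -0.1916] yaw(back->tab) -57.4 tab axis 126.4 ztop 0.126
side w 0.94 [290. 316.] disc [ 0.3963 -0.3448] tab [ 0.3956 -0.3472] 65 back [ 0.3816 -0.3561] yaw(back->tab) 32.3 tab axis -153.4 ztop 0.127
side w 0.77 [320. 263.] disc [ 0.5168 -0.2094] tab [ 0.5163 -0.214 ] 55 back [ 0.506  -0.1966] yaw(back->tab) -59.6 tab axis -51.8 ztop 0.128
hung tab [0.5013 0.0366 0.1557] [0.489 0.032 0.147] [0.513 0.04  0.158] 223
```

View pics/wr5.png

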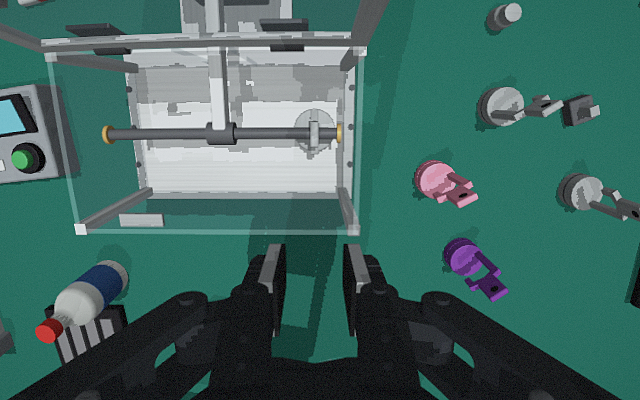

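The weight hangs at image (315,130), tab top 0.157 – right. Next W_C at (502,106) in this view.

Request:
apply_moves([
  {"jaw": 0.4,"offset": [13.4,48.9,0],"rot": [0,0,0]},
  {"jaw": 0.4,"offset": [13.4,48.9,0],"rot": [0,0,0]},
  {"jaw": 0.4,"offset": [13.4,48.9,0],"rot": [0,0,0]},
  {"jaw": 0.4,"offset": [13.4,48.9,0],"rot": [0,0,0]},
  {"jaw": 0.4,"offset": [13.4,48.9,0],"rot": [0,0,0]},
])

```text
time_s: 22.25
eef_pos: [0.518, -0.2104, 0.294]
eef_rot: [-0.001, 1.0, -0.018, -0.001]
wrist_force: [0.4, -0.2, 0.1]
opening: 0.404
grasp_force: 0.0
```

Request:
apply_moves([
  {"jaw": 0.4,"offset": [0,0,20],"rot": [0,0,9.3]},
  {"jaw": 0.4,"offset": [0,0,25],"rot": [0,0,9.3]},
  {"jaw": 0.4,"offset": [0,0,25],"rot": [0,0,9.3]},
  {"jaw": 0.4,"offset": [0,0,25],"rot": [0,0,9.3]},
  {"jaw": 0.4,"offset": [0,0,25],"rot": [0,0,9.3]},
])

```text
time_s: 22.88
eef_pos: [0.5175, -0.2086, 0.1732]
eef_rot: [-0.0, 0.91, -0.414, -0.001]
wrist_force: [0.7, 0.1, 0.3]
opening: 0.397
grasp_force: 0.0
```

Request:
apply_moves([
  {"jaw": 0.4,"offset": [0,0,25],"rot": [0,0,9.3]},
  {"jaw": 0.4,"offset": [0,0,25],"rot": [0,0,0]},
  {"jaw": 0.4,"offset": [0,0,0],"rot": [0,0,0]},
  {"jaw": 0.4,"offset": [0,0,0],"rot": [0,0,0]},
  {"jaw": 0.4,"offset": [0,0,0],"rot": [0,0,0]},
])

```text
time_s: 23.5
eef_pos: [0.5187, -0.2094, 0.1266]
eef_rot: [0.0, 0.875, -0.484, 0.001]
wrist_force: [-0.4, 0.6, -0.6]
opening: 0.401
grasp_force: 0.0
```

```bash
python3 - <<'E'
from h import *
st(); weights("wrist"); weights("scene"); print(go(.5172,-.2088,.0505))
E
```

```text
t 23.5 p [ 0.5187 -0.2094  0.1266] R [[0.532, -0.846, 0.002], [-0.846, -0.532, -0.001], [0.002, -0.001, -1.0]] open 0.401 gf 0.0 F [-0.4  0.6 -0.6] q [-0.6   0.21  1.71 -0.    1.22  1.98]
wrist w 0.75 [316. 189.] disc [ 0.5185 -0.2094] tab [ 0.5201 -0.2121] 698 back [nan nan] yaw(back->tab) nan tab axis 121.1 ztop 0.126
scene w 0.93 [294. 198.] disc [ 0.5205 -0.2072] tab [ 0.5195 -0.2049] 44 back [ 0.5107 -0.1908] yaw(back->tab) -58.2 tab axis 126.2 ztop 0.124
scene w 0.74 [300. 166.] disc [ 0.3986 -0.341 ] tab [nan nan] 0 back [ 0.3874 -0.3464] yaw(back->tab) nan tab axis 0.0 ztop 0.085
[-0.9  0.8 75.6]
```

Request:
apply_moves([
  {"jaw": 0.4,"offset": [0,0,35],"rot": [0,0,0]},
  {"jaw": 0.4,"offset": [0,0,30],"rot": [0,0,0]},
  {"jaw": 0.4,"offset": [0,0,11],"rot": [0,0,0]},
  {"jaw": 0.4,"offset": [0,0,0],"rot": [0,0,0]},
  {"jaw": 0,"offset": [0,0,0],"rot": [0,0,0]},
])

```text
time_s: 24.32
eef_pos: [0.519, -0.2095, 0.0508]
eef_rot: [0.0, 0.875, -0.484, 0.001]
wrist_force: [-0.1, 0.9, 0.1]
opening: 0.204
grasp_force: 0.0
```

Request:
apply_moves([
  {"jaw": 0,"offset": [0,0,0],"rot": [0,0,0]},
  {"jaw": 0,"offset": [0,0,0],"rot": [0,0,0]},
  {"jaw": 0,"offset": [0,0,0],"rot": [0,0,0]},
  {"jaw": 0,"offset": [0,0,-20],"rot": [0,0,0]},
  {"jaw": 0,"offset": [0,0,-40],"rot": [0,0,0]},
])

```text
time_s: 24.95
eef_pos: [0.5153, -0.2072, 0.107]
eef_rot: [-0.0, 0.875, -0.484, -0.004]
wrist_force: [0.7, 0.3, -3.7]
opening: 0.087
grasp_force: 60.1
```

Request:
apply_moves([
  {"jaw": 0,"offset": [0,0,-50],"rot": [0,0,0]},
  {"jaw": 0,"offset": [0,0,-50],"rot": [0,0,0]},
  {"jaw": 0,"offset": [0,0,-50],"rot": [0,0,-9.3]},
  {"jaw": 0,"offset": [0,0,0],"rot": [0,0,-9.3]},
  {"jaw": 0,"offset": [0,0,0],"rot": [0,0,-9.3]},
])

```text
time_s: 25.58
eef_pos: [0.5175, -0.2085, 0.2591]
eef_rot: [-0.0, 0.967, -0.256, -0.001]
wrist_force: [-0.1, -1.1, -5.6]
opening: 0.088
grasp_force: 60.2
```

Request:
apply_moves([
  {"jaw": 0,"offset": [0,0,0],"rot": [0,0,-9.3]},
  {"jaw": 0,"offset": [0,0,0],"rot": [0,0,-9.3]},
  {"jaw": 0,"offset": [0,0,0],"rot": [0,0,-9.3]},
  {"jaw": 0,"offset": [0,0,0],"rot": [0,0,0]},
  {"jaw": 0,"offset": [0,0,0],"rot": [0,0,0]},
])

```text
time_s: 26.2
eef_pos: [0.5176, -0.2086, 0.2587]
eef_rot: [-0.0, 1.0, -0.019, -0.001]
wrist_force: [1.3, 0.2, -5.1]
opening: 0.085
grasp_force: 60.2
```

```bash
python3 - <<'E'
from h import *
st(); R0=R.from_euler("z",-2,degrees=True).as_matrix(); O=np.array([.5025,.135,0])
for y in (-45,65): 
    P=O+R0@np.array([-.045,y/1000,0]); print(y,P.round(4),go(P[0],P[1],.26))
E
```

```text
t 26.2 p [ 0.5176 -0.2086  0.2587] R [[0.999, -0.039, -0.001], [-0.039, -0.999, 0.001], [-0.001, -0.001, -1.0]] open 0.085 gf 60.2 F [ 1.3  0.2 -5.1] q [-0.6   0.1   1.57 -0.    1.48  1.01]
-45 [0.456  0.0916 0.    ] [ -73.2 -297.6   -1. ]
65 [0.4598 0.2015 0.    ] [ -73.6 -407.6   -0.9]
```

Request:
apply_moves([
  {"jaw": 0,"offset": [-9.2,-45,0],"rot": [0,0,0]},
  {"jaw": 0,"offset": [-9.2,-52,0],"rot": [0,0,0]},
  {"jaw": 0,"offset": [-9.2,-55,0],"rot": [0,0,0]},
  {"jaw": 0,"offset": [-9.2,-55,0],"rot": [0,0,0]},
  {"jaw": 0,"offset": [-9.2,-55,0],"rot": [0,0,0]},
])

```text
time_s: 26.82
eef_pos: [0.4808, 0.0562, 0.2594]
eef_rot: [-0.0, 1.0, -0.019, 0.0]
wrist_force: [0.8, -0.7, -3.9]
opening: 0.082
grasp_force: 60.4
```

Request:
apply_moves([
  {"jaw": 0,"offset": [-9.2,-55,0],"rot": [0,0,0]},
  {"jaw": 0,"offset": [-9.2,-55,0],"rot": [0,0,0]},
  {"jaw": 0,"offset": [-9.2,-36,0],"rot": [0,0,0]},
  {"jaw": 0,"offset": [0,0,0],"rot": [0,0,0]},
  {"jaw": 0,"offset": [0,0,0],"rot": [0,0,0]},
])

```text
time_s: 27.45
eef_pos: [0.4589, 0.2011, 0.2592]
eef_rot: [0.0, 1.0, -0.018, -0.0]
wrist_force: [0.4, -0.2, -4.8]
opening: 0.079
grasp_force: 60.6
```

```bash
python3 - <<'E'
from h import *
st(); a=shot("wrist"); im,d,C,p=a; T=tool()
v,u=np.nonzero((d>0)&(d<.5)); P=pts(u,v,d,C,p); Q=(P-T[:3,3])@T[:3,:3]
D=Q[(Q[:,2]>.0)&(Q[:,2]<.06)&(abs(Q[:,1])<.04)&(abs(Q[:,0])<.04)]
print("held disc in tool",D.min(0).round(3),D.max(0).round(3),len(D), np.percentile(D,[2,98],0).round(3).tolist())
print(go(.4598,.2015,.1123))
E
```

```text
t 27.45 p [0.4589 0.2011 0.2592] R [[0.999, -0.036, -0.0], [-0.036, -0.999, -0.001], [-0.0, 0.001, -1.0]] open 0.079 gf 60.6 F [ 0.4 -0.2 -4.8] q [ 0.18 -0.04  1.7  -0.    1.48  1.78]
held disc in tool [-0.019 -0.025  0.018] [0.025 0.024 0.05 ] 3981 [[-0.015, -0.022, 0.02], [0.024, 0.022, 0.044]]
[  0.7  -0.9 146.9]
```

Request:
apply_moves([
  {"jaw": 0,"offset": [0,0,40],"rot": [0,0,0]},
  {"jaw": 0,"offset": [0,0,50],"rot": [0,0,0]},
  {"jaw": 0,"offset": [0,0,40],"rot": [0,0,0]},
  {"jaw": 0,"offset": [0,0,17],"rot": [0,0,0]},
  {"jaw": 0,"offset": [0,0,0],"rot": [0,0,0]},
])

```text
time_s: 28.12
eef_pos: [0.4588, 0.2007, 0.1119]
eef_rot: [0.0, 1.0, -0.019, -0.001]
wrist_force: [-0.2, -0.3, -4.0]
opening: 0.085
grasp_force: 60.6
```

Request:
apply_moves([
  {"jaw": 0,"offset": [10,0,0],"rot": [0,0,0]},
  {"jaw": 0,"offset": [13,0,0],"rot": [0,0,0]},
  {"jaw": 0,"offset": [12,0,0],"rot": [0,0,0]},
  {"jaw": 0,"offset": [11,0,0],"rot": [0,0,0]},
  {"jaw": 0,"offset": [0,0,0],"rot": [0,0,0]},
])

```text
time_s: 28.75
eef_pos: [0.5059, 0.1997, 0.1124]
eef_rot: [-0.0, 1.0, -0.018, 0.0]
wrist_force: [0.0, 0.1, -5.2]
opening: 0.082
grasp_force: 60.7
```

Request:
apply_moves([
  {"jaw": 0,"offset": [0,0,10],"rot": [0,0,0]},
  {"jaw": 0,"offset": [0,0,10],"rot": [0,0,0]},
  {"jaw": 0,"offset": [0,0,7],"rot": [0,0,0]},
  {"jaw": 0,"offset": [0,0,3],"rot": [0,0,0]},
  {"jaw": 0,"offset": [0,0,0],"rot": [0,0,0]},
])

```text
time_s: 29.38
eef_pos: [0.5046, 0.1999, 0.0828]
eef_rot: [0.0, 1.0, -0.018, -0.0]
wrist_force: [-4.5, -1.3, 0.9]
opening: 0.085
grasp_force: 61.6
```

Request:
apply_moves([
  {"jaw": 0,"offset": [0,0,1],"rot": [0,0,0]},
  {"jaw": 0.22,"offset": [0,0,0],"rot": [0,0,0]},
  {"jaw": 0.22,"offset": [0,0,0],"rot": [0,0,0]},
  {"jaw": 0.22,"offset": [0,0,0],"rot": [0,0,0]},
  {"jaw": 0.22,"offset": [0,0,-15],"rot": [0,0,0]},
])

```text
time_s: 30.0
eef_pos: [0.5039, 0.1996, 0.0958]
eef_rot: [0.0, 1.0, -0.018, -0.001]
wrist_force: [-0.3, 0.0, -0.6]
opening: 0.221
grasp_force: 0.0
```

Request:
apply_moves([
  {"jaw": 0.22,"offset": [0,0,-50],"rot": [0,0,0]},
  {"jaw": 0.22,"offset": [0,0,-60],"rot": [0,0,0]},
  {"jaw": 0.22,"offset": [-20,0,-60],"rot": [0,0,0]},
  {"jaw": 0.3,"offset": [-20,0,-30],"rot": [0,0,0]},
  {"jaw": 0.3,"offset": [0,0,0],"rot": [0,0,0]},
])

```text
time_s: 30.62
eef_pos: [0.4662, 0.2018, 0.3003]
eef_rot: [-0.001, 1.0, -0.017, 0.004]
wrist_force: [-0.2, -0.5, 0.7]
opening: 0.303
grasp_force: 0.0
```

```bash
python3 - <<'E'
from h import *
st(); a=shot("wrist"); weights("wrist",a); weights("side"); weights("scene"); print(go(.397,-.344,.3))
E
```

```text
t 30.62 p [0.4662 0.2018 0.3003] R [[0.999, -0.035, 0.008], [-0.035, -0.999, 0.001], [0.008, -0.002, -1.0]] open 0.303 gf 0.0 F [-0.2 -0.5  0.7] q [ 0.17 -0.05  1.63  0.    1.55  1.78]
wrist w 0.67 [464. 129.] disc [0.5036 0.0402] tab [0.5006 0.0391] 872 back [0.5042 0.0425] yaw(back->tab) -137.0 tab axis 177.7 ztop 0.159
wrist w 0.55 [314. 126.] disc [0.5107 0.2002] tab [0.5071 0.2004] 351 back [0.5079 0.1992] yaw(back->tab) 123.6 tab axis 178.1 ztop 0.157
side w 0.78 [289. 316.] disc [ 0.3975 -0.3447] tab [ 0.3962 -0.3461] 73 back [ 0.3816 -0.3558] yaw(back->tab) 33.7 tab axis -150.7 ztop 0.128
side w 0.53 [282. 153.] disc [0.4946 0.1963] tab [0.5019 0.1977] 112 back [0.4905 0.1901] yaw(back->tab) 33.8 tab axis 178.5 ztop 0.16
scene w 0.8 [297. 163.] disc [ 0.3995 -0.3409] tab [ 0.4013 -0.338 ] 35 back [ 0.385  -0.3495] yaw(back->tab) 35.4 tab axis -153.9 ztop 0.125
[-48.2 547.1  -5.5]
```

Both hang (tabs at x 0.501/0.507, top 0.157). Third: W_A at (0.397,-0.344), yaw 34°.

Request:
apply_moves([
  {"jaw": 0.4,"offset": [-5.4,60.8,0],"rot": [0,0,0]},
  {"jaw": 0.4,"offset": [-5.4,60.8,0],"rot": [0,0,0]},
  {"jaw": 0.4,"offset": [-5.4,60.8,0],"rot": [0,0,0]},
  {"jaw": 0.4,"offset": [-5.4,60.8,0],"rot": [0,0,0]},
  {"jaw": 0.4,"offset": [-5.4,60.8,0],"rot": [0,0,0]},
])

```text
time_s: 31.55
eef_pos: [0.4267, -0.1035, 0.2948]
eef_rot: [-0.0, 1.0, -0.018, -0.001]
wrist_force: [1.7, 0.4, 0.4]
opening: 0.403
grasp_force: 0.0
```

Request:
apply_moves([
  {"jaw": 0.4,"offset": [-5.4,60.8,0],"rot": [0,0,0]},
  {"jaw": 0.4,"offset": [-5.4,60.8,0],"rot": [0,0,0]},
  {"jaw": 0.4,"offset": [-5.4,60.8,0],"rot": [0,0,0]},
  {"jaw": 0.4,"offset": [-5.4,60.8,0],"rot": [0,0,0]},
  {"jaw": 0.4,"offset": [0,0,20],"rot": [0,0,-9]},
])

```text
time_s: 32.17
eef_pos: [0.3961, -0.3485, 0.275]
eef_rot: [0.0, 0.998, 0.06, -0.0]
wrist_force: [0.7, -0.0, -0.1]
opening: 0.402
grasp_force: 0.0
```

Request:
apply_moves([
  {"jaw": 0.4,"offset": [0,0,40],"rot": [0,0,-9]},
  {"jaw": 0.4,"offset": [0,0,50],"rot": [0,0,-9]},
  {"jaw": 0.4,"offset": [0,0,50],"rot": [0,0,-9]},
  {"jaw": 0.4,"offset": [0,0,10],"rot": [0,0,0]},
  {"jaw": 0.4,"offset": [0,0,0],"rot": [0,0,0]},
])

```text
time_s: 32.8
eef_pos: [0.3971, -0.3439, 0.1257]
eef_rot: [-0.001, 0.957, 0.291, -0.0]
wrist_force: [0.3, -0.5, 1.4]
opening: 0.396
grasp_force: 0.0
```

```bash
python3 - <<'E'
from h import *
st(); weights("wrist"); weights("side"); print(go(.397,-.344,.0505))
E
```

```text
t 32.8 p [ 0.3971 -0.3439  0.1257] R [[0.831, 0.556, -0.001], [0.556, -0.831, 0.001], [-0.0, -0.001, -1.0]] open 0.396 gf 0.0 F [ 0.3 -0.5  1.4] q [-0.94  0.14  1.79  0.    1.21  0.04]
wrist w 0.91 [312. 190.] disc [ 0.3977 -0.3432] tab [ 0.4006 -0.3417] 703 back [nan nan] yaw(back->tab) nan tab axis -148.2 ztop 0.126
side w 0.59 [288. 316.] disc [ 0.3969 -0.3449] tab [ 0.3959 -0.3472] 58 back [ 0.3816 -0.3559] yaw(back->tab) 31.5 tab axis -149.5 ztop 0.126
[-0.3 -2.  77.4]
```

Request:
apply_moves([
  {"jaw": 0.4,"offset": [0,0,35],"rot": [0,0,1]},
  {"jaw": 0.4,"offset": [0,0,30],"rot": [0,0,0]},
  {"jaw": 0.4,"offset": [0,0,10],"rot": [0,0,0]},
  {"jaw": 0.4,"offset": [0,0,0],"rot": [0,0,0]},
  {"jaw": 0,"offset": [0,0,0],"rot": [0,0,0]},
])

```text
time_s: 33.62
eef_pos: [0.398, -0.345, 0.0523]
eef_rot: [0.001, 0.959, 0.284, 0.0]
wrist_force: [0.6, 0.1, -0.7]
opening: 0.199
grasp_force: 0.0
```

Request:
apply_moves([
  {"jaw": 0,"offset": [0,0,0],"rot": [0,0,0]},
  {"jaw": 0,"offset": [0,0,0],"rot": [0,0,0]},
  {"jaw": 0,"offset": [0,0,0],"rot": [0,0,0]},
  {"jaw": 0,"offset": [0,0,-20],"rot": [0,0,0]},
  {"jaw": 0,"offset": [0,0,-40],"rot": [0,0,0]},
])

```text
time_s: 34.25
eef_pos: [0.3958, -0.3421, 0.1094]
eef_rot: [-0.002, 0.959, 0.284, -0.001]
wrist_force: [0.2, -1.0, -4.5]
opening: 0.084
grasp_force: 59.1
```

Request:
apply_moves([
  {"jaw": 0,"offset": [0,0,-50],"rot": [0,0,0]},
  {"jaw": 0,"offset": [0,0,-50],"rot": [0,0,0]},
  {"jaw": 0,"offset": [0,0,-50],"rot": [0,0,8.7]},
  {"jaw": 0,"offset": [0,0,0],"rot": [0,0,8.7]},
  {"jaw": 0,"offset": [0,0,0],"rot": [0,0,8.7]},
])

```text
time_s: 34.88
eef_pos: [0.3971, -0.3438, 0.2614]
eef_rot: [0.0, 0.998, 0.057, 0.0]
wrist_force: [-0.0, -0.2, -4.5]
opening: 0.084
grasp_force: 59.1
```

Request:
apply_moves([
  {"jaw": 0,"offset": [0,0,0],"rot": [0,0,8.7]},
  {"jaw": 0,"offset": [0,0,0],"rot": [0,0,0]},
  {"jaw": 0,"offset": [0,0,0],"rot": [0,0,0]},
  {"jaw": 0,"offset": [0,0,0],"rot": [0,0,0]},
  {"jaw": 0,"offset": [0,0,0],"rot": [0,0,0]},
])

```text
time_s: 35.5
eef_pos: [0.3971, -0.3438, 0.2606]
eef_rot: [-0.0, 1.0, -0.016, -0.0]
wrist_force: [-0.2, -0.0, -5.0]
opening: 0.084
grasp_force: 59.1
```

```bash
python3 - <<'E'
from h import *
st(); print(go(.456,.0916,.26))
E
```

```text
t 35.5 p [ 0.3971 -0.3438  0.2606] R [[1.0, -0.031, -0.0], [-0.031, -1.0, 0.0], [-0.0, -0.0, -1.0]] open 0.084 gf 59.1 F [-0.2 -0.  -5. ] q [-0.94  0.02  1.65  0.    1.48  0.66]
[  45.2 -437.1    0.6]
```

Request:
apply_moves([
  {"jaw": 0,"offset": [5.6,-45,0],"rot": [0,0,0]},
  {"jaw": 0,"offset": [5.6,-57,0],"rot": [0,0,0]},
  {"jaw": 0,"offset": [5.6,-60,0],"rot": [0,0,0.3]},
  {"jaw": 0,"offset": [5.6,-60,0],"rot": [0,0,0]},
  {"jaw": 0,"offset": [5.6,-60,0],"rot": [0,0,0]},
])

```text
time_s: 36.12
eef_pos: [0.4349, -0.0613, 0.261]
eef_rot: [0.0, 1.0, -0.019, 0.001]
wrist_force: [1.8, -0.1, -3.8]
opening: 0.087
grasp_force: 60.2
```

Request:
apply_moves([
  {"jaw": 0,"offset": [5.6,-60,0],"rot": [0,0,0]},
  {"jaw": 0,"offset": [5.6,-57,0],"rot": [0,0,0]},
  {"jaw": 0,"offset": [5.6,-38,0],"rot": [0,0,0]},
  {"jaw": 0,"offset": [0,0,0],"rot": [0,0,0]},
  {"jaw": 0,"offset": [0,0,0],"rot": [0,0,0]},
])

```text
time_s: 36.75
eef_pos: [0.4572, 0.0909, 0.2606]
eef_rot: [0.0, 1.0, -0.018, -0.0]
wrist_force: [0.6, -0.4, -4.8]
opening: 0.084
grasp_force: 60.5
```

```bash
python3 - <<'E'
from h import *
st(); a=shot("wrist"); im,d,C,p=a; T=tool()
v,u=np.nonzero((d>0)&(d<.5)); P=pts(u,v,d,C,p); Q=(P-T[:3,3])@T[:3,:3]
D=Q[(Q[:,2]>.0)&(Q[:,2]<.06)&(abs(Q[:,1])<.04)&(abs(Q[:,0])<.04)]
print("held disc in tool",np.percentile(D,[1,99],0).round(3).tolist())
B=P[(abs(P[:,0]-.5)<.02)&(abs(P[:,1]-.037)<.02)&(P[:,2]>.14)&(P[:,2]<.162)]; print("hung1 tab",B.min(0).round(3),B.max(0).round(3),len(B))
print(go(.456,.0916,.1135))
E
```

```text
t 36.75 p [0.4572 0.0909 0.2606] R [[0.999, -0.036, -0.0], [-0.036, -0.999, -0.001], [-0.0, 0.001, -1.0]] open 0.084 gf 60.5 F [ 0.6 -0.4 -4.8] q [-0.06 -0.12  1.78 -0.    1.49  1.55]
held disc in tool [[-0.016, -0.024, 0.021], [0.025, 0.022, 0.048]]
hung1 tab [0.489 0.032 0.14 ] [0.513 0.041 0.158] 359
[ -1.3  -1.1 147.1]
```

Request:
apply_moves([
  {"jaw": 0,"offset": [-2,-2,40],"rot": [0,0,0]},
  {"jaw": 0,"offset": [0,0,50],"rot": [0,0,0]},
  {"jaw": 0,"offset": [0,0,40],"rot": [0,0,0]},
  {"jaw": 0,"offset": [0,0,17],"rot": [0,0,0]},
  {"jaw": 0,"offset": [0,0,0],"rot": [0,0,0]},
])

```text
time_s: 37.42
eef_pos: [0.4542, 0.0922, 0.1124]
eef_rot: [0.0, 1.0, -0.02, -0.002]
wrist_force: [-0.1, 0.5, -3.8]
opening: 0.083
grasp_force: 60.5
```

Request:
apply_moves([
  {"jaw": 0,"offset": [10,0,0],"rot": [0,0,0]},
  {"jaw": 0,"offset": [13,0,0],"rot": [0,0,0]},
  {"jaw": 0,"offset": [12,0,0],"rot": [0,0,0]},
  {"jaw": 0,"offset": [11,0,0],"rot": [0,0,0]},
  {"jaw": 0,"offset": [0,0,0],"rot": [0,0,0]},
])

```text
time_s: 38.05
eef_pos: [0.5024, 0.0915, 0.1138]
eef_rot: [0.0, 1.0, -0.019, 0.0]
wrist_force: [0.1, -0.3, -4.0]
opening: 0.085
grasp_force: 60.5
```

Request:
apply_moves([
  {"jaw": 0,"offset": [0,0,10],"rot": [0,0,0]},
  {"jaw": 0,"offset": [0,0,10],"rot": [0,0,0]},
  {"jaw": 0,"offset": [0,0,6],"rot": [0,0,0]},
  {"jaw": 0,"offset": [0,0,3],"rot": [0,0,0]},
  {"jaw": 0,"offset": [0,0,0],"rot": [0,0,0]},
])

```text
time_s: 38.67
eef_pos: [0.5012, 0.0917, 0.0847]
eef_rot: [-0.0, 1.0, -0.019, -0.0]
wrist_force: [-0.6, -0.1, -3.6]
opening: 0.078
grasp_force: 60.8
```

Request:
apply_moves([
  {"jaw": 0,"offset": [0,0,1.5],"rot": [0,0,0]},
  {"jaw": 0,"offset": [0,0,0],"rot": [0,0,0]},
  {"jaw": 0,"offset": [0,0,0],"rot": [0,0,0]},
  {"jaw": 0,"offset": [0,0,0],"rot": [0,0,0]},
  {"jaw": 0,"offset": [0,0,0],"rot": [0,0,0]},
])

```text
time_s: 39.3
eef_pos: [0.5016, 0.0916, 0.0844]
eef_rot: [0.0, 1.0, -0.019, 0.0]
wrist_force: [-5.0, -0.2, 6.6]
opening: 0.08
grasp_force: 62.4
```

Request:
apply_moves([
  {"jaw": 0.22,"offset": [0,0,0],"rot": [0,0,0]},
  {"jaw": 0.22,"offset": [0,0,0],"rot": [0,0,0]},
  {"jaw": 0.22,"offset": [0,0,0],"rot": [0,0,0]},
  {"jaw": 0.22,"offset": [0,0,-15],"rot": [0,0,0]},
  {"jaw": 0.22,"offset": [0,0,-50],"rot": [0,0,0]},
])

```text
time_s: 39.92
eef_pos: [0.4992, 0.0917, 0.1471]
eef_rot: [-0.0, 1.0, -0.019, -0.003]
wrist_force: [0.2, -0.2, 0.5]
opening: 0.217
grasp_force: 0.0
```

Request:
apply_moves([
  {"jaw": 0.22,"offset": [0,0,-60],"rot": [0,0,0]},
  {"jaw": 0.22,"offset": [-25,0,-60],"rot": [0,0,0]},
  {"jaw": 0.3,"offset": [-25,0,-60],"rot": [0,0,0]},
  {"jaw": 0.3,"offset": [0,0,0],"rot": [0,0,0]},
  {"jaw": 0.3,"offset": [0,0,0],"rot": [0,0,0]},
])

```text
time_s: 40.55
eef_pos: [0.4533, 0.0934, 0.3243]
eef_rot: [0.0, 1.0, -0.019, 0.001]
wrist_force: [-0.5, -0.6, -1.1]
opening: 0.298
grasp_force: 0.0
```

```bash
python3 - <<'E'
from h import *
st(); a=shot("wrist"); im,d,C,p=a; weights("wrist",a); save(im,"wr6.png"); weights("side")
v,u=np.nonzero((d>0)&(d<.6)); P=pts(u,v,d,C,p)
for y in (.0367,.0915,.2):
    B=P[(abs(P[:,0]-.503)<.03)&(abs(P[:,1]-y)<.02)&(P[:,2]>.14)&(P[:,2]<.165)]; print("tab",B.mean(0).round(4),B.min(0).round(3),B.max(0).round(3),len(B))
im,d,C,p=shot("scene")
r=ctrl.outline_of("scene","lid_handle")[0];v,u=np.nonzero(r["region"]);P=pts(u,v,d,C,p);c=im[v,u][d[v,u]>0].max(1);
H=P[(P[:,0]>.62)&(P[:,2]>.29)&(c<70)&(P[:,1]<.15)];print(r["score"],"handle",H.mean(0).round(4),H.min(0).round(3),H.max(0).round(3),len(H))
E
```

```text
t 40.55 p [0.4533 0.0934 0.3243] R [[0.999, -0.037, 0.002], [-0.037, -0.999, -0.0], [0.002, 0.0, -1.0]] open 0.298 gf 0.0 F [-0.5 -0.6 -1.1] q [-0.05 -0.16  1.69 -0.    1.61  1.55]
wrist w 0.73 [226. 117.] disc [0.5088 0.1964] tab [0.5044 0.1977] 554 back [0.508  0.1919] yaw(back->tab) 122.0 tab axis 178.8 ztop 0.158
wrist w 0.56 [314. 117.] disc [0.5065 0.0919] tab [0.5042 0.0923] 353 back [0.5055 0.0914] yaw(back->tab) 146.3 tab axis 178.6 ztop 0.158
wrist w 0.55 [362. 121.] disc [0.5044 0.0403] tab [0.5012 0.038 ] 476 back [0.5035 0.044 ] yaw(back->tab) -111.0 tab axis 176.7 ztop 0.158
side w 0.79 [280. 152.] disc [0.4949 0.1968] tab [0.5025 0.1981] 114 back [0.4883 0.191 ] yaw(back->tab) 26.5 tab axis -179.7 ztop 0.16
tab [0.5015 0.0375 0.1541] [0.49  0.032 0.14 ] [0.513 0.041 0.158] 243
tab [0.5046 0.0919 0.156 ] [0.492 0.088 0.152] [0.516 0.096 0.158] 193
tab [0.5054 0.1983 0.1527] [0.494 0.195 0.14 ] [0.517 0.204 0.158] 253
0.7 handle [0.6383 0.0735 0.324 ] [0.62  0.028 0.318] [0.646 0.116 0.329] 161
```

View pics/wr6.png

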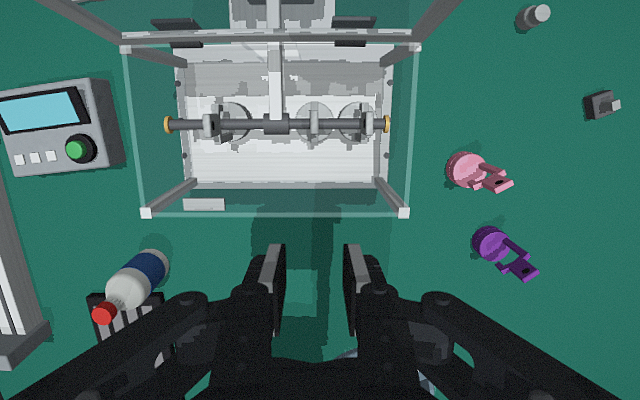

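All three weights hang on the bar: tabs at (208,123), (314,121), (368,123). Now the handle, at about (0.637, 0.0735, 0.320).

Request:
apply_moves([
  {"jaw": 0.28,"offset": [0,0,-25],"rot": [0,0,-10]},
  {"jaw": 0.28,"offset": [0,0,0],"rot": [0,0,-10]},
  {"jaw": 0.28,"offset": [0,0,0],"rot": [0,0,-10]},
  {"jaw": 0.28,"offset": [0,0,0],"rot": [0,0,-10]},
  {"jaw": 0.28,"offset": [0,0,0],"rot": [0,0,-10]},
])

```text
time_s: 41.48
eef_pos: [0.4533, 0.0934, 0.3478]
eef_rot: [-0.0, 0.913, 0.408, -0.001]
wrist_force: [1.1, -0.6, 0.1]
opening: 0.279
grasp_force: 0.0
```

Request:
apply_moves([
  {"jaw": 0.28,"offset": [0,0,0],"rot": [0,0,-10]},
  {"jaw": 0.28,"offset": [0,0,0],"rot": [0,0,-10]},
  {"jaw": 0.28,"offset": [0,0,0],"rot": [0,0,-10]},
  {"jaw": 0.28,"offset": [0,0,0],"rot": [0,0,-10]},
  {"jaw": 0.28,"offset": [0,0,0],"rot": [0,0,0]},
])

```text
time_s: 42.1
eef_pos: [0.4533, 0.0934, 0.3479]
eef_rot: [-0.0, 0.721, 0.693, -0.0]
wrist_force: [0.3, -0.0, 0.4]
opening: 0.279
grasp_force: 0.0
```

Request:
apply_moves([
  {"jaw": 0.28,"offset": [-3.4,46,0],"rot": [0,0,0]},
  {"jaw": 0.28,"offset": [-3.4,46,0],"rot": [0,0,0]},
  {"jaw": 0.28,"offset": [-3.4,46,0],"rot": [0,0,0]},
  {"jaw": 0.28,"offset": [-3.4,46,0],"rot": [0,0,0]},
  {"jaw": 0.28,"offset": [0,0,0],"rot": [0,0,0]},
])

```text
time_s: 42.72
eef_pos: [0.6384, 0.0721, 0.3449]
eef_rot: [-0.002, 0.722, 0.692, -0.002]
wrist_force: [-1.1, 0.5, -0.8]
opening: 0.281
grasp_force: 0.0
```

```bash
python3 - <<'E'
from h import *
st(); im,d,C,p=shot("side")
r=ctrl.outline_of("side","lid_handle")[0];v,u=np.nonzero(r["region"]);P=pts(u,v,d,C,p);c=im[v,u][d[v,u]>0].max(1)
H=P[(P[:,0]>.61)&(P[:,2]>.3)&(c<70)&(P[:,1]<.15)];print(r["score"],len(H)); print(H.mean(0).round(4),H.min(0).round(3),H.max(0).round(3)) if len(H) else 0
im,d,C,p=shot("wrist")
for r in ctrl.outline_of("wrist","lid_handle")[:2]:
    v,u=np.nonzero(r["region"]);P=pts(u,v,d,C,p);H=P[(P[:,2]>.305)&(P[:,2]<.335)&(P[:,0]>.62)&(P[:,0]<.66)];print(r["score"],len(H),H.mean(0).round(4) if len(H) else 0)
print(go(.637,.0735,.265))
E
```

```text
t 42.73 p [0.6384 0.0721 0.3449] R [[0.042, 0.999, -0.005], [0.999, -0.042, 0.0], [0.0, -0.005, -1.0]] open 0.281 gf 0.0 F [-1.1  0.5 -0.8] q [-0.07  0.26  1.21 -0.    1.68 -0.03]
0.93 60
[0.632  0.0506 0.3254] [0.616 0.023 0.318] [0.641 0.107 0.331]
0.94 4225 [0.6351 0.1164 0.3192]
[ 0.3  0.9 83.9]
```

Request:
apply_moves([
  {"jaw": 0.28,"offset": [0,0,30],"rot": [0,0,0]},
  {"jaw": 0.28,"offset": [0,0,30],"rot": [0,0,0]},
  {"jaw": 0.28,"offset": [0,0,20],"rot": [0,0,0]},
  {"jaw": 0.28,"offset": [0,0,0],"rot": [0,0,0]},
  {"jaw": 0,"offset": [0,0,0],"rot": [0,0,0]},
])

```text
time_s: 43.55
eef_pos: [0.6377, 0.073, 0.2705]
eef_rot: [0.001, 0.72, 0.694, 0.001]
wrist_force: [-2.3, 0.5, -2.7]
opening: 0.09
grasp_force: 60.8
```

Request:
apply_moves([
  {"jaw": 0,"offset": [0,0,0],"rot": [0,0,0]},
  {"jaw": 0,"offset": [0,0,0],"rot": [0,0,0]},
  {"jaw": 0,"offset": [0,0,0],"rot": [0,0,0]},
  {"jaw": 0,"offset": [0,0,0],"rot": [0,0,0]},
  {"jaw": 0,"offset": [0,0,0],"rot": [0,0,0]},
])

```text
time_s: 44.18
eef_pos: [0.6377, 0.073, 0.2704]
eef_rot: [0.001, 0.72, 0.694, 0.001]
wrist_force: [0.9, 1.0, 6.2]
opening: 0.087
grasp_force: 58.9
```

```bash
python3 - <<'E'
from h import *
st(); x0=(tool()[0,3]-.581)*1000
f=lambda t:-160*np.cos(t)+37*np.sin(t)
from scipy.optimize import brentq
t0=brentq(lambda t:f(t)-x0,1,1.9); t=np.linspace(t0,0,21); x=f(t); z=160*np.sin(t)+37*np.cos(t)
print(t0,np.c_[np.diff(x),-np.diff(z)].round(1).tolist(),x[-1]-x[0],z[-1]-z[0])
E
```

```text
t 44.17 p [0.6377 0.073  0.2704] R [[0.037, 0.999, 0.003], [0.999, -0.037, -0.0], [0.0, 0.003, -1.0]] open 0.087 gf 58.9 F [0.9 1.  6.2] q [-0.07  0.28  1.34  0.    1.53 -0.03]
1.695883056656555 [[-13.3, -4.2], [-13.6, -3.1], [-13.8, -1.9], [-13.9, -0.8], [-13.9, 0.4], [-13.8, 1.6], [-13.6, 2.7], [-13.4, 3.9], [-13.0, 5.0], [-12.5, 6.1], [-12.0, 7.1], [-11.3, 8.1], [-10.6, 9.0], [-9.8, 9.9], [-8.9, 10.7], [-8.0, 11.4], [-7.0, 12.1], [-5.9, 12.6], [-4.8, 13.1], [-3.7, 13.4]] -216.672639240806 -117.13374699098657
```

Request:
apply_moves([
  {"jaw": 0,"offset": [0,-13.3,-4.2],"rot": [0,0,0]},
  {"jaw": 0,"offset": [0,-13.6,-3.1],"rot": [0,0,0]},
  {"jaw": 0,"offset": [0,-13.8,-1.9],"rot": [0,0,0]},
  {"jaw": 0,"offset": [0,-13.9,-0.8],"rot": [0,0,0]},
  {"jaw": 0,"offset": [0,-13.9,0.4],"rot": [0,0,0]},
])

```text
time_s: 44.8
eef_pos: [0.5711, 0.0754, 0.282]
eef_rot: [0.004, 0.72, 0.694, 0.003]
wrist_force: [4.1, -0.5, -0.3]
opening: 0.086
grasp_force: 61.0
```

Request:
apply_moves([
  {"jaw": 0,"offset": [0,-13.8,1.6],"rot": [0,0,0]},
  {"jaw": 0,"offset": [0,-13.6,2.7],"rot": [0,0,0]},
  {"jaw": 0,"offset": [0,-13.4,3.9],"rot": [0,0,0]},
  {"jaw": 0,"offset": [0,-13,5],"rot": [0,0,0]},
  {"jaw": 0,"offset": [0,-12.5,6.1],"rot": [0,0,0]},
])

```text
time_s: 45.42
eef_pos: [0.503, 0.0779, 0.2613]
eef_rot: [0.002, 0.72, 0.694, 0.002]
wrist_force: [-1.1, 0.5, 8.2]
opening: 0.089
grasp_force: 64.2
```

Request:
apply_moves([
  {"jaw": 0,"offset": [0,-12,7.1],"rot": [0,0,0]},
  {"jaw": 0,"offset": [0,-11.3,8.1],"rot": [0,0,0]},
  {"jaw": 0,"offset": [0,-10.6,9],"rot": [0,0,0]},
  {"jaw": 0,"offset": [0,-9.8,9.9],"rot": [0,0,0]},
  {"jaw": 0,"offset": [0,-8.9,10.7],"rot": [0,0,0]},
])

```text
time_s: 46.05
eef_pos: [0.4494, 0.0799, 0.2145]
eef_rot: [0.001, 0.72, 0.694, 0.0]
wrist_force: [-0.1, 0.1, 5.6]
opening: 0.086
grasp_force: 66.7
```

Request:
apply_moves([
  {"jaw": 0,"offset": [0,-8,11.4],"rot": [0,0,0]},
  {"jaw": 0,"offset": [0,-7,12.1],"rot": [0,0,0]},
  {"jaw": 0,"offset": [0,-5.9,12.6],"rot": [0,0,0]},
  {"jaw": 0,"offset": [0,-4.8,13.1],"rot": [0,0,0]},
  {"jaw": 0,"offset": [0,-3.7,10.4],"rot": [0,0,0]},
])

```text
time_s: 46.68
eef_pos: [0.4205, 0.081, 0.1537]
eef_rot: [0.001, 0.72, 0.694, 0.0]
wrist_force: [3.2, -0.4, 3.0]
opening: 0.087
grasp_force: 69.5
```

```bash
python3 - <<'E'
from h import *
st(); im,d,C,p=shot("scene"); r=ctrl.outline_of("scene","lid")[0];v,u=np.nonzero(r["region"]);P=pts(u,v,d,C,p)
for lo in (.41,.45,.49,.53,.57):
    Q=P[(P[:,0]>lo)&(P[:,0]<lo+.02)&(P[:,2]<.19)&(P[:,2]>.16)]; print(lo,np.median(Q[:,2]).round(4),len(Q))
E
```

```text
t 46.67 p [0.4205 0.081  0.1537] R [[0.037, 0.999, 0.001], [0.999, -0.037, -0.0], [0.0, 0.001, -1.0]] open 0.087 gf 69.5 F [ 3.2 -0.4  3. ] q [-0.09 -0.12  2.    0.    1.26 -0.05]
0.41 0.1748 454
0.45 0.1737 622
0.49 0.1719 619
0.53 0.1711 622
0.57 0.1711 427
```

Request:
apply_moves([
  {"jaw": 0,"offset": [0,0,3],"rot": [0,0,0]},
  {"jaw": 0,"offset": [0,0,2],"rot": [0,0,0]},
  {"jaw": 0,"offset": [0,0,0],"rot": [0,0,0]},
  {"jaw": 0,"offset": [0,0,0],"rot": [0,0,0]},
  {"jaw": 0,"offset": [0,0,0],"rot": [0,0,0]},
])

```text
time_s: 47.4
eef_pos: [0.4192, 0.081, 0.1499]
eef_rot: [-0.001, 0.72, 0.694, -0.001]
wrist_force: [-6.1, -1.1, 8.7]
opening: 0.089
grasp_force: 69.2
```

Request:
apply_moves([
  {"jaw": 0,"offset": [0,0,1.5],"rot": [0,0,0]},
  {"jaw": 0,"offset": [0,0,0],"rot": [0,0,0]},
  {"jaw": 0.5,"offset": [0,0,0],"rot": [0,0,0]},
  {"jaw": 0.5,"offset": [0,0,0],"rot": [0,0,0]},
  {"jaw": 0.5,"offset": [0,0,0],"rot": [0,0,0]},
])

```text
time_s: 48.02
eef_pos: [0.4198, 0.0811, 0.1476]
eef_rot: [-0.0, 0.72, 0.694, -0.0]
wrist_force: [-0.3, 0.5, 0.1]
opening: 0.503
grasp_force: 0.0
```

Request:
apply_moves([
  {"jaw": 0.5,"offset": [0,0,-45],"rot": [0,0,0]},
  {"jaw": 0.5,"offset": [44,7,0],"rot": [0,0,0]},
  {"jaw": 0.5,"offset": [44,7,0],"rot": [0,0,0]},
  {"jaw": 0.5,"offset": [44,7,0],"rot": [0,0,0]},
  {"jaw": 0.5,"offset": [0,0,0],"rot": [0,0,0]},
])

```text
time_s: 48.65
eef_pos: [0.4458, 0.2145, 0.1925]
eef_rot: [-0.0, 0.719, 0.695, -0.0]
wrist_force: [-0.2, -0.2, -0.2]
opening: 0.503
grasp_force: 0.0
```

```bash
python3 - <<'E'
from h import *
st(); im,d,C,p=shot("scene"); r=ctrl.outline_of("scene","lid")[0];v,u=np.nonzero(r["region"]);P=pts(u,v,d,C,p)
for lo in (.41,.45,.49,.53,.57):
    Q=P[(P[:,0]>lo)&(P[:,0]<lo+.02)&(P[:,2]<.19)&(P[:,2]>.16)]; print(lo,np.median(Q[:,2]).round(4),len(Q))
r=ctrl.outline_of("scene","latch")[0];v,u=np.nonzero(r["region"]);P=pts(u,v,d,C,p);P=P[(P[:,2]>.19)&(P[:,2]<.215)];print(P.min(0).round(3),P.max(0).round(3),P.mean(0).round(4))
print(go(.445,.212,.1435))
E
```

```text
t 48.65 p [0.4458 0.2145 0.1925] R [[0.034, 0.999, -0.001], [0.999, -0.034, 0.0], [0.0, -0.001, -1.0]] open 0.503 gf 0.0 F [-0.2 -0.2 -0.2] q [ 0.21 -0.    1.8   0.    1.34  0.24]
0.41 0.1704 430
0.45 0.1704 597
0.49 0.1697 597
0.53 0.1698 611
0.57 0.1707 428
[0.438 0.195 0.19 ] [0.452 0.234 0.212] [0.4484 0.2176 0.2014]
[ 0.3 -0.6 49. ]
```

Lid shut flat (0.170 everywhere). Grip the knob and turn it back clockwise.

Request:
apply_moves([
  {"jaw": 0.5,"offset": [-2,0,30],"rot": [0,0,0]},
  {"jaw": 0.5,"offset": [0,0,19],"rot": [0,0,0]},
  {"jaw": 0.5,"offset": [0,0,0],"rot": [0,0,0]},
  {"jaw": 0,"offset": [0,0,0],"rot": [0,0,0]},
  {"jaw": 0,"offset": [0,0,0],"rot": [0,0,0]},
])

```text
time_s: 49.42
eef_pos: [0.4441, 0.21, 0.1453]
eef_rot: [-0.001, 0.72, 0.694, -0.002]
wrist_force: [-8.2, -2.5, 6.1]
opening: 0.128
grasp_force: 58.5
```

Request:
apply_moves([
  {"jaw": 0,"offset": [0,0,0],"rot": [0,0,0]},
  {"jaw": 0,"offset": [0,0,0],"rot": [0,0,0]},
  {"jaw": 0,"offset": [0,0,0],"rot": [0,0,9.2]},
  {"jaw": 0,"offset": [0,0,0],"rot": [0,0,9.2]},
  {"jaw": 0,"offset": [0,0,0],"rot": [0,0,9.2]},
])

```text
time_s: 50.05
eef_pos: [0.4436, 0.2101, 0.1453]
eef_rot: [-0.001, 0.866, 0.5, -0.002]
wrist_force: [-13.7, -2.4, 12.2]
opening: 0.128
grasp_force: 59.7
```

Request:
apply_moves([
  {"jaw": 0,"offset": [0,0,0],"rot": [0,0,9.2]},
  {"jaw": 0,"offset": [0,0,0],"rot": [0,0,9.2]},
  {"jaw": 0,"offset": [0,0,0],"rot": [0,0,9.2]},
  {"jaw": 0,"offset": [0,0,0],"rot": [0,0,9.2]},
  {"jaw": 0,"offset": [0,0,0],"rot": [0,0,9.2]},
])

```text
time_s: 50.68
eef_pos: [0.4429, 0.2108, 0.1452]
eef_rot: [-0.001, 0.993, 0.122, -0.003]
wrist_force: [-15.0, 1.9, 12.9]
opening: 0.135
grasp_force: 59.9
```

Request:
apply_moves([
  {"jaw": 0,"offset": [0,0,0],"rot": [0,0,9.2]},
  {"jaw": 0,"offset": [0,0,0],"rot": [0,0,7.5]},
  {"jaw": 0,"offset": [0,0,0],"rot": [0,0,0]},
  {"jaw": 0,"offset": [0,0,0],"rot": [0,0,0]},
  {"jaw": 0,"offset": [0,0,0],"rot": [0,0,0]},
])

```text
time_s: 51.3
eef_pos: [0.4428, 0.2112, 0.1452]
eef_rot: [-0.001, 1.0, -0.021, -0.003]
wrist_force: [-16.0, 2.1, 12.4]
opening: 0.129
grasp_force: 59.9
```

Request:
apply_moves([
  {"jaw": 0.4,"offset": [0,0,0],"rot": [0,0,0]},
  {"jaw": 0.4,"offset": [0,0,0],"rot": [0,0,0]},
  {"jaw": 0.4,"offset": [0,0,0],"rot": [0,0,0]},
  {"jaw": 0.4,"offset": [0,0,-30],"rot": [0,0,0]},
  {"jaw": 0.4,"offset": [0,0,-50],"rot": [0,0,0]},
])

```text
time_s: 51.92
eef_pos: [0.4446, 0.2096, 0.2231]
eef_rot: [0.001, 1.0, -0.022, -0.002]
wrist_force: [1.0, 0.5, -0.2]
opening: 0.396
grasp_force: 0.0
```

Request:
apply_moves([
  {"jaw": 0,"offset": [5,-50,-10],"rot": [0,0,0]},
  {"jaw": 0,"offset": [5,-50,0],"rot": [0,0,0]},
  {"jaw": 0,"offset": [5,-50,0],"rot": [0,0,0]},
  {"jaw": 0,"offset": [0,0,0],"rot": [0,0,0]},
  {"jaw": 0,"offset": [0,0,0],"rot": [0,0,0]},
])

```text
time_s: 52.55
eef_pos: [0.4672, 0.359, 0.2335]
eef_rot: [0.0, 1.0, -0.021, -0.0]
wrist_force: [1.4, -0.9, -0.3]
opening: 0.0
grasp_force: 0.0
```

```bash
python3 - <<'E'
from h import *
st(); im,d,C,p=shot("scene")
for t in ("latch","lid"):
    r=ctrl.outline_of("scene",t)[0];v,u=np.nonzero(r["region"]);P=pts(u,v,d,C,p);zz=P[(P[:,2]<.18)]; P=P[(P[:,2]>.19)&(P[:,2]<.215)&(P[:,1]>.15)];print(t,r["score"],P.min(0).round(3),P.max(0).round(3),np.median(zz[:,2]))
save(im[130:330,300:500],"sc4.png")
for n in ("scene","wrist"):
    im,d,C,p=shot(n)
    for r in ctrl.outline_of(n,"store")[:2]:
        m=r["region"]; h=(im[...,1].astype(int)-im[...,0]>60)&m; v,u=np.nonzero(h)
        if len(u)<10: continue
        P=pts(u,v,d,C,p);Q=P[P[:,2]>np.percentile(P[:,2],60)-.002]; print(n,r["score"],len(P),Q.mean(0).round(4),((Q.min(0)+Q.max(0))/2).round(4),P.max(0).round(3)); c=((Q.min(0)+Q.max(0))/2)
print(go(c[0],c[1],.05))
E
```

```text
t 52.55 p [0.4672 0.359  0.2335] R [[0.999, -0.042, -0.001], [-0.042, -0.999, -0.001], [-0.001, 0.001, -1.0]] open 0.0 gf 0.0 F [ 1.4 -0.9 -0.3] q [ 0.45  0.18  1.52 -0.    1.44  2.07]
latch 0.52 [0.425 0.207 0.19 ] [0.467 0.22  0.212] 0.1750269134106025
lid 0.8 [0.428 0.207 0.19 ] [0.467 0.22  0.212] 0.17007865836885327Traceback (most recent call last):
  File "<stdin>", line 12, in <module>
NameError: name 'c' is not defined. Did you mean: 'C'?
```

View pics/sc4.png

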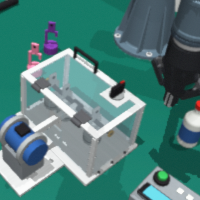

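Lid shut, wing along the rig's x (latched). Find the button by its green colour.

```bash
python3 - <<'E'
from h import *
for n in ("scene","wrist"):
    im,d,C,p=shot(n); hsv=cv2.cvtColor(im,cv2.COLOR_RGB2HSV); m=(hsv[...,0]>50)&(hsv[...,0]<75)&(hsv[...,1]>120)&(hsv[...,2]>120)
    v,u=np.nonzero(m); P=pts(u,v,d,C,p); P=P[(abs(P[:,0]-.48)<.05)&(abs(P[:,1]-.409)<.05)]
    print(n,len(P)); 
    if len(P)>5:
        Q=P[P[:,2]>.068]; (c,rad)=cv2.minEnclosingCircle(Q[:,:2].astype(np.float32)); print(c,rad,Q.mean(0).round(4),P[:,2].max())
        print(go(c[0],c[1],.045))
E
```

```text
scene 74
(0.4807922840118408, 0.4074648916721344) 0.012052473612129688 [0.4803 0.4076 0.0715] 0.07490514617329436
[ 11.1 -49.1 189.3]
wrist 213
(0.47915083169937134, 0.4059588313102722) 0.011714735999703407 [0.4771 0.4069 0.0718] 0.0742551659319508
[  9.6 -47.4 189.2]
```

Request:
apply_moves([
  {"jaw": 0,"offset": [10.3,-48,0],"rot": [0,0,0]},
  {"jaw": 0,"offset": [0,0,50],"rot": [0,0,0]},
  {"jaw": 0,"offset": [0,0,50],"rot": [0,0,0]},
  {"jaw": 0,"offset": [0,0,50],"rot": [0,0,0]},
  {"jaw": 0,"offset": [0,0,35],"rot": [0,0,0]},
])

```text
time_s: 53.62
eef_pos: [0.4785, 0.4062, 0.0463]
eef_rot: [0.001, 1.0, -0.021, -0.001]
wrist_force: [0.4, -0.1, 1.5]
opening: 0.002
grasp_force: 0.0
```

Request:
apply_moves([
  {"jaw": 0,"offset": [0,0,8],"rot": [0,0,0]},
  {"jaw": 0,"offset": [0,0,6],"rot": [0,0,0]},
  {"jaw": 0,"offset": [0,0,5],"rot": [0,0,0]},
  {"jaw": 0,"offset": [0,0,4],"rot": [0,0,0]},
  {"jaw": 0,"offset": [0,0,0],"rot": [0,0,0]},
])

```text
time_s: 54.25
eef_pos: [0.4809, 0.4076, 0.0273]
eef_rot: [-0.001, 1.0, -0.021, 0.001]
wrist_force: [1.5, 0.9, 4.2]
opening: -0.0
grasp_force: 2.2
```

Request:
apply_moves([
  {"jaw": 0,"offset": [0,0,2],"rot": [0,0,0]},
  {"jaw": 0,"offset": [0,0,2],"rot": [0,0,0]},
  {"jaw": 0,"offset": [0,0,1],"rot": [0,0,0]},
  {"jaw": 0,"offset": [0,0,0],"rot": [0,0,0]},
  {"jaw": 0,"offset": [0,0,0],"rot": [0,0,0]},
])

```text
time_s: 54.88
eef_pos: [0.4812, 0.4078, 0.0262]
eef_rot: [-0.001, 1.0, -0.021, 0.002]
wrist_force: [-8.6, -6.2, 29.9]
opening: -0.001
grasp_force: 15.4
```

```bash
python3 - <<'E'
from h import *
st()
im,d,C,p=shot("scene"); u0,v0=proj([.48,.407,.07],C,p)[0].round().astype(int); print(u0,v0)
save(cv2.resize(im[v0-25:v0+20,u0-30:u0+30],(800,600),interpolation=cv2.INTER_CUBIC),"sc5.png")
v,u=np.mgrid[v0-12:v0+14,u0-14:u0+15]; P=pts(u.ravel(),v.ravel(),d,C,p)
r=np.hypot(P[:,0]-.48,P[:,1]-.407)
for a,b in [(0,.008),(.008,.012),(.012,.015),(.015,.018),(.018,.022),(.022,.027)]:
    q=P[(r>=a)&(r<b)&(P[:,2]<.1)]; print(a,b,len(q),np.percentile(q[:,2],[10,50,90]).round(4) if len(q) else 0)
im,d,C,p=shot("wrist"); P=pts(*[x.ravel() for x in np.meshgrid(np.arange(640),np.arange(400))],d,C,p)
r=np.hypot(P[:,0]-.48,P[:,1]-.407)
for a,b in [(0,.008),(.008,.012),(.012,.015),(.015,.018),(.018,.022),(.022,.027)]:
    q=P[(r>=a)&(r<b)&(P[:,2]<.1)]; print("w",a,b,len(q),np.percentile(q[:,2],[10,50,90]).round(4) if len(q) else 0)
E
```

```text
t 54.88 p [0.4812 0.4078 0.0262] R [[0.999, -0.042, 0.003], [-0.042, -0.999, 0.001], [0.003, -0.001, -1.0]] open -0.001 gf 15.4 F [-8.6 -6.2 29.9] q [ 0.52  0.48  1.57 -0.    1.08  2.13]
462 305
0 0.008 0 0
0.008 0.012 57 [0.0621 0.0739 0.0927]
0.012 0.015 60 [0.0616 0.0792 0.0964]
0.015 0.018 61 [0.056  0.0627 0.0905]
0.018 0.022 83 [0.0489 0.0532 0.0618]
0.022 0.027 77 [0.0477 0.0504 0.0521]
w 0 0.008 0 0
w 0.008 0.012 402 [0.0618 0.0651 0.0908]
w 0.012 0.015 2132 [0.062  0.0821 0.0958]
w 0.015 0.018 964 [0.0613 0.0622 0.0873]
w 0.018 0.022 1741 [0.0496 0.0523 0.0618]
w 0.022 0.027 2064 [0.0493 0.05   0.0508]
```

View pics/sc5.png

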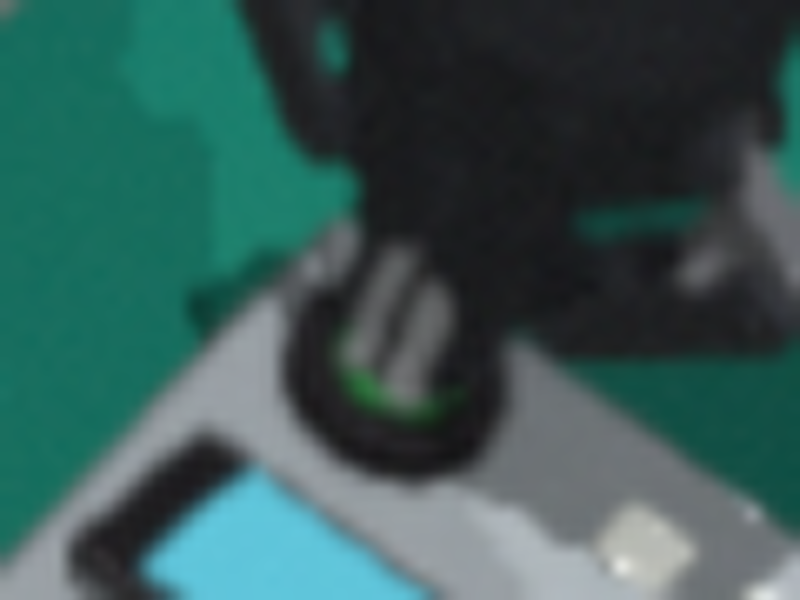

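The green rim shows just above the bezel (0.062), at about 0.065, i.e. fully down (0.066), with 30 N on the stop. Rise and check.

Request:
apply_moves([
  {"jaw": 0,"offset": [0,0,-10],"rot": [0,0,0]},
  {"jaw": 0,"offset": [0,0,-40],"rot": [0,0,0]},
  {"jaw": 0,"offset": [0,0,-60],"rot": [0,0,0]},
  {"jaw": 0,"offset": [0,0,-60],"rot": [0,0,0]},
  {"jaw": 0,"offset": [0,0,-60],"rot": [0,0,0]},
])

```text
time_s: 55.6
eef_pos: [0.4789, 0.4065, 0.2524]
eef_rot: [0.0, 1.0, -0.021, -0.001]
wrist_force: [1.3, 0.9, -0.5]
opening: 0.0
grasp_force: 0.0
```

Request:
apply_moves([
  {"jaw": 0,"offset": [0,50,0],"rot": [0,0,0]},
  {"jaw": 0,"offset": [0,50,0],"rot": [0,0,0]},
  {"jaw": 0,"offset": [0,0,0],"rot": [0,0,0]},
  {"jaw": 0,"offset": [0,0,0],"rot": [0,0,0]},
  {"jaw": 0,"offset": [0,0,0],"rot": [0,0,0]},
])

```text
time_s: 56.22
eef_pos: [0.4752, 0.3079, 0.2507]
eef_rot: [-0.0, 1.0, -0.021, -0.0]
wrist_force: [-0.2, 0.7, -0.3]
opening: 0.0
grasp_force: 0.0
```

```bash
python3 - <<'E'
from h import *
st(); im,d,C,p=shot("wrist"); save(im,"wr7.png")
hsv=cv2.cvtColor(im,cv2.COLOR_RGB2HSV); m=(hsv[...,0]>50)&(hsv[...,0]<75)&(hsv[...,1]>120)&(hsv[...,2]>120)
v,u=np.nonzero(m); P=pts(u,v,d,C,p); P=P[(abs(P[:,0]-.48)<.03)&(abs(P[:,1]-.409)<.03)]; print(len(P),np.percentile(P[:,2],[50,90]))
im,d,C,p=shot("scene")
r=ctrl.outline_of("scene","lid")[0];v,u=np.nonzero(r["region"]);P=pts(u,v,d,C,p);K=P[(P[:,2]>.19)&(P[:,1]>.15)];print(K.min(0).round(3),K.max(0).round(3),[np.median(P[(abs(P[:,0]-x)<.01)&(P[:,2]<.18)][:,2]).round(4) for x in (.42,.49,.57)])
E
```

```text
t 56.23 p [0.4752 0.3079 0.2507] R [[0.999, -0.041, -0.001], [-0.041, -0.999, 0.0], [-0.001, -0.0, -1.0]] open 0.0 gf 0.0 F [-0.2  0.7 -0.3] q [0.37 0.12 1.56 0.   1.47 1.98]
252 [0.07184487 0.07296306]
[0.424 0.208 0.19 ] [0.467 0.22  0.211] [np.float64(0.1705), np.float64(0.1697), np.float64(0.171)]
```

View pics/wr7.png

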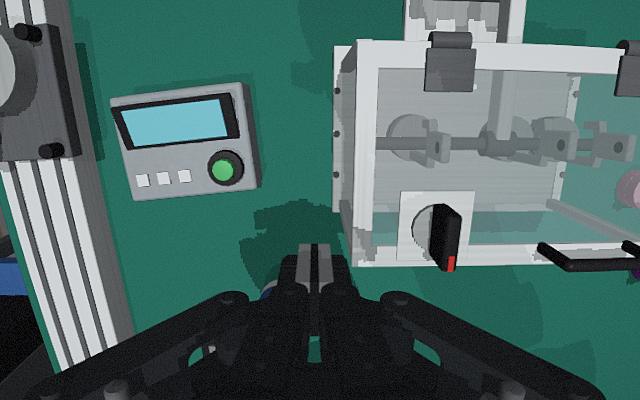

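The button is up again at (222,170), the knob is latched at (445,237), and three weights hang upright under the shut lid at (435,148), (560,145) and (618,147). Handing in.

```bash
python3 -c "
from bench import ctrl
print(ctrl.hand_in())"
```

```text
the job is handed in; nothing more can be done
None
```

The job is done and handed in at 56 s with no verdict returned: all three grey weights hang on the bar, the lid is shut and latched, and the store button was pressed fully down and is up again.

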